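# Load the lantern battery charger and switch it on

## Robot

A 6-joint arm with a two-finger parallel gripper is mounted at the origin on the work surface. World frame = base frame: x ahead of the robot, y to its left, z up, the work surface at z = 0. Lengths are in m, angles in rad, forces in N, time in s.
With the tool pointing down it reaches from about 0.25 to 0.725 m from the base axis. Payload 4 kg.
Tool frame: the origin (TCP) lies between the finger pads, 19 mm behind the fingertips; this is the grasp point; z points along the fingers, y is the line along which they close (so a half turn about z gives the same grasp; the last joint's range is limited). The gripper opens to 85 mm and grips with 20 to 120 N. Pads are 22 mm wide; open, the fingers measure 114 mm over their backs; the gripper's body (76 mm by 85 mm) begins 54 mm behind the grasp point. The pads swing forward as they close: fully open they stand 13 mm farther back than shut.
Start: joints at [1.152, 0.241, 0.005, 1.335, 0, 1.571], TCP at [0.203, 0.457, 0.25] pointing down, gripper open.
Joint ranges: [-2.72, 2.72], [-1.05, 1.87], [-1.09, 1.28], [-1.99, 2.15], [-1.42, 1.44], [-3.14, 3.14]. Speed limits (rad/s): [2.79, 2.79, 3.14, 3.14, 3.14, 3.14].

## Interface

Orientations are given as a unit quaternion [x, y, z, w].
In Python, from workcell import monitor, viewer, job gives the robot as it stands.
- The arm moves only by the tool arm_command, never from a script. Its argument "increments" is a list of rows, each an object of numbers: "dx", "dy", "dz": the shift along the tool's x, y, z in cm; "wx", "wy", "wz": the turn, a rotation vector about the tool's x, y, z in rad; "grip": the finger opening in cm, from 0 to 8.54. In form: [{"dx": .., "dy": .., "dz": .., "wx": .., "wy": .., "wz": .., "grip": ..}, ...]. A call has 1 to 10 rows; each row is the pose to reach, as a shift and turn from the pose commanded when the call began, along the tool's axes at that moment; what a row does not reach only later rows make up. A row lasts 1/10 s, in which the tool goes at most 50 mm and 8.59 degrees, less where a joint would pass 70% of its speed; a pose out of reach is approached as far as the arm can. A call with a gripper value outside its range is refused whole. The fingers move at their own pace and stop on an object; the grip force is fixed at half the most. Time passes only in rows, so rows that repeat a pose let the fingers close. It gives the time, the measured TCP pose, the force, the opening and the grip force at its end, in the units of the state.
- monitor.get_obs(): the state, without advancing time (a new reading comes with each control period).
- viewer.camera(name): name is "scene" or "top" or "wrist"; returns (picture, depth): 420x560x3 uint8, red, green, blue; 420x560 float32, m along the optical axis (not along the pixel's ray), 0 where there is no reading.
- viewer.get_calibration(name): a dict with "fovy" (degrees; the focal length in pixels is half the picture's height over the tangent of half this angle, whatever the lens; pixels are square), "cx", "cy" (the principal point, pixels), "view" (4x4, takes a point from world to camera coordinates). Camera axes: x right, y up, looking along -z (the intrinsics and any distortion apply to the point x, -y, -z); pixel columns grow to the right and rows downward; lengths in m; the calibration is good to about 2 mm. A picture is of the moment at which its call begins: read the wrist's pose just before it. get_calibration takes no time and is no camera call; for the wrist camera it gives the pose at the moment of the call.
- job.job_done(): hands the job in; it is judged then, once.
The state is a dict: "clock": time; "joint_pos": joint angles; "joint_vel": joint speeds; "tau": joint torques, N m; "eef_pos": TCP position; "tool_rot": TCP orientation; "ft_force": force on the tool from outside, world axes, zero at the start; "ft_torque": the same for the moment, N m; "grip_width": finger opening in m; "grasp_force": force on a finger pad.
Only numpy, scipy, OpenCV 4.12 (cv2) and the standard library are available. Lean on these libraries where they do the work, as an engineer would, in place of code of your own. Each camera call takes 0.05 s, during which the arm holds its last target. There are 200 camera calls.

## Task

Lay the three loose lantern battery packs on the sloping charging bed to complete the two neat rows of two with the pack that is already there: each flat, square and centred on its contact, brass terminal end down the slope and pushed fully home against the contact bar so that the sprung contact is pressed in. Only then turn the rotary switch clockwise until it clicks over to on. Leave the lantern, bottle, plate and comb where they are.

Things in the scene. Friction and masses are not known exactly. Their poses are not given: they have to be found in the camera images.
- bed: sloping sheet-metal charging bed, 215 mm along the slope by 270 mm wide, rising 25 degrees towards the robot. Origin: on its upper face, middle of the lower edge, 12 mm above the trunk top. x runs up the slope (roughly to the robot), y along the rows (roughly to the robot's right), z is the face's normal. A fixed fourth pack already lies in the left place of the high row (x=124 mm, y=0).
- charger: fixed stand under the bed's middle (origin on the trunk top). On the bed lie two black contact bars, 10 mm thick along bed x, 14 mm high, from bed y=-42 to +126 mm, one per row (high one nearer the robot); packs lie on their up-slope side. Bars do not yield, but each is bolted at an unknown place: its up-slope face is 0 to 12 mm up-slope of the bay points (unmeasured: find by touch).
- bay_low_right (a point): point on the bed's face, low (far) row, right place (bed x=14 mm, y=84 mm): the nominal centre of the contact in the bar; axes as bed. The bar's up-slope face really lies 0 to 12 mm farther up the slope (+x). A pack here points up the slope, centred on this y. Neighbouring places are 84 mm apart in y.
- contact_low_right (a joint): press depth (m) of that place's sprung brass contact: 22 mm wide, 3.5 to 12.5 mm above the bed, sticking out 4 mm up-slope of the bar when free (0); 0.35 N per mm. At about 0.004 it is flush and the pack's end meets the rigid bar: the force rises sharply. Friction on the bed then holds the pack there; a pack does not slide down by its weight alone.
- bay_low_left (a point): point on the bed's face, low (far) row, left place (bed x=14 mm, y=0): the nominal centre of the contact in the bar; axes as bed. The bar's up-slope face really lies 0 to 12 mm farther up the slope (+x). A pack here points up the slope, centred on this y. Neighbouring places are 84 mm apart in y.
- contact_low_left (a joint): press depth (m) of that place's sprung brass contact: 22 mm wide, 3.5 to 12.5 mm above the bed, sticking out 4 mm up-slope of the bar when free (0); 0.35 N per mm. At about 0.004 it is flush and the pack's end meets the rigid bar: the force rises sharply. Friction on the bed then holds the pack there; a pack does not slide down by its weight alone.
- bay_high_right (a point): point on the bed's face, high (near) row, right place (bed x=124 mm, y=84 mm): the nominal centre of the contact in the bar; axes as bed. The bar's up-slope face really lies 0 to 12 mm farther up the slope (+x). A pack here points up the slope, centred on this y. Neighbouring places are 84 mm apart in y.
- contact_high_right (a joint): press depth (m) of that place's sprung brass contact: 22 mm wide, 3.5 to 12.5 mm above the bed, sticking out 4 mm up-slope of the bar when free (0); 0.35 N per mm. At about 0.004 it is flush and the pack's end meets the rigid bar: the force rises sharply. Friction on the bed then holds the pack there; a pack does not slide down by its weight alone.
- pack1: loose grey lantern battery pack, block 70 x 44 x 24 mm (x, y, z), about 0.2 kg, lying flat on the trunk top. Origin: centre of the underside, z up. Its -x end carries two brass terminal strips. All packs are alike; any pack may go in any place.
- pack1_end (a point): middle of the lower edge of pack1's terminal (-x) end face, 35 mm from the pack's origin
- pack2: loose grey lantern battery pack, block 70 x 44 x 24 mm (x, y, z), about 0.2 kg, lying flat on the trunk top. Origin: centre of the underside, z up. Its -x end carries two brass terminal strips. All packs are alike; any pack may go in any place.
- pack2_end (a point): middle of the lower edge of pack2's terminal (-x) end face, 35 mm from the pack's origin
- pack3: loose grey lantern battery pack, block 70 x 44 x 24 mm (x, y, z), about 0.2 kg, lying flat on the trunk top. Origin: centre of the underside, z up. Its -x end carries two brass terminal strips. All packs are alike; any pack may go in any place.
- pack3_end (a point): middle of the lower edge of pack3's terminal (-x) end face, 35 mm from the pack's origin
- switch_grip (a point): point on the axis of the rotary switch, at the TCP height to grip: 38 mm above the bed (2 mm over the top of the bar) at bed x=100 mm, y=-88 mm. The grip is a black bar 44 mm long, 12 mm thick, from 15 to 36 mm above the bed, on a disc of 24 mm radius whose top is 15 mm above the bed; the point's z is the turning axis (bed normal), its x runs along the bar and turns with it.
- switch (a joint): angle of the switch (rad): near 0 off, bar lying along the slope; grows as it is turned clockwise seen from above the bed. A sprung detent (peak about 0.12 N m near 0.3 rad) resists up to about 0.6 rad; past it the switch snaps by itself to on at 1.2; hard stop at 1.3.
- lantern: blue solar lantern, 100 mm across, 185 mm tall with its wire handle, standing; a bystander. Origin: centre of its underside.
- bottle: green glass bottle with cap, 60 mm across, 190 mm tall, standing; a bystander. Origin: centre of its underside.
- plate: steel plate, 170 mm across, 22 mm high; a bystander. Origin: centre of its underside.
- comb: yellow comb, 150 x 30 x 5 mm, lying, long side along its x; a bystander. Origin: centre of its underside.
Not all that is in view belongs to the job. What is shaped like the pack2 but blue is not meant. Leave any pink look-alike of the pack3 alone.

How it is judged:
On the way, in this order (a step that is already met when the one before it is completed fails the run):
1. a pack lies home in each of the three free places, its contact pressed in (value of joint each of contact_low_right, contact_low_left, contact_high_right above 0.0028 m and ((x of pack1_end in the frame of bay_low_right between -0.004 and 0.018 m and y of pack1_end in the frame of bay_low_right between -0.008 and 0.008 m and z of pack1_end in the frame of bay_low_right between -0.004 and 0.004 m and angle between the x axis of pack1 and the x axis of bed, either way round below 0.12 rad and angle between the z axis of pack1 and the z axis of bed, either way round below 0.1 rad) or (x of pack2_end in the frame of bay_low_right between -0.004 and 0.018 m and y of pack2_end in the frame of bay_low_right between -0.008 and 0.008 m and z of pack2_end in the frame of bay_low_right between -0.004 and 0.004 m and angle between the x axis of pack2 and the x axis of bed, either way round below 0.12 rad and angle between the z axis of pack2 and the z axis of bed, either way round below 0.1 rad) or (x of pack3_end in the frame of bay_low_right between -0.004 and 0.018 m and y of pack3_end in the frame of bay_low_right between -0.008 and 0.008 m and z of pack3_end in the frame of bay_low_right between -0.004 and 0.004 m and angle between the x axis of pack3 and the x axis of bed, either way round below 0.12 rad and angle between the z axis of pack3 and the z axis of bed, either way round below 0.1 rad)) and ((x of pack1_end in the frame of bay_low_left between -0.004 and 0.018 m and y of pack1_end in the frame of bay_low_left between -0.008 and 0.008 m and z of pack1_end in the frame of bay_low_left between -0.004 and 0.004 m and angle between the x axis of pack1 and the x axis of bed, either way round below 0.12 rad and angle between the z axis of pack1 and the z axis of bed, either way round below 0.1 rad) or (x of pack2_end in the frame of bay_low_left between -0.004 and 0.018 m and y of pack2_end in the frame of bay_low_left between -0.008 and 0.008 m and z of pack2_end in the frame of bay_low_left between -0.004 and 0.004 m and angle between the x axis of pack2 and the x axis of bed, either way round below 0.12 rad and angle between the z axis of pack2 and the z axis of bed, either way round below 0.1 rad) or (x of pack3_end in the frame of bay_low_left between -0.004 and 0.018 m and y of pack3_end in the frame of bay_low_left between -0.008 and 0.008 m and z of pack3_end in the frame of bay_low_left between -0.004 and 0.004 m and angle between the x axis of pack3 and the x axis of bed, either way round below 0.12 rad and angle between the z axis of pack3 and the z axis of bed, either way round below 0.1 rad)) and ((x of pack1_end in the frame of bay_high_right between -0.004 and 0.018 m and y of pack1_end in the frame of bay_high_right between -0.008 and 0.008 m and z of pack1_end in the frame of bay_high_right between -0.004 and 0.004 m and angle between the x axis of pack1 and the x axis of bed, either way round below 0.12 rad and angle between the z axis of pack1 and the z axis of bed, either way round below 0.1 rad) or (x of pack2_end in the frame of bay_high_right between -0.004 and 0.018 m and y of pack2_end in the frame of bay_high_right between -0.008 and 0.008 m and z of pack2_end in the frame of bay_high_right between -0.004 and 0.004 m and angle between the x axis of pack2 and the x axis of bed, either way round below 0.12 rad and angle between the z axis of pack2 and the z axis of bed, either way round below 0.1 rad) or (x of pack3_end in the frame of bay_high_right between -0.004 and 0.018 m and y of pack3_end in the frame of bay_high_right between -0.008 and 0.008 m and z of pack3_end in the frame of bay_high_right between -0.004 and 0.004 m and angle between the x axis of pack3 and the x axis of bed, either way round below 0.12 rad and angle between the z axis of pack3 and the z axis of bed, either way round below 0.1 rad))), for 0.2 s.
2. then the switch has clicked over to on (value of joint switch above 1 rad), for 0.2 s.
At the end, for the whole second after the job is handed in: Each of the three free places holds a pack: terminal end down the slope, centred sideways within 8 mm, square within 0.12 rad, flat on the bed within 4 mm and 0.1 rad, its sprung contact pressed in at least 2.8 mm (of 4); the switch stands at on (over 1.0 rad); packs at rest (all of step 1 and value of joint switch above 1 rad and linear speed of each of pack1, pack2, pack3 below 0.02 m/s); the robot touches nothing.
It fails at once if the lantern was moved more than 20 mm (distance of lantern from where it was at the start of the episode above 0.02 m).
It fails at once if the bottle was moved more than 20 mm (distance of bottle from where it was at the start of the episode above 0.02 m).
It fails at once if the plate was moved more than 20 mm (distance of plate from where it was at the start of the episode above 0.02 m).
It fails at once if the comb was moved more than 20 mm (distance of comb from where it was at the start of the episode above 0.02 m).
It also fails if it takes over 72 s, if anything falls off the work surface, if the arm or the gripper's body presses on something with over 40 N, if the wrist force passes 120 N, or if a joint passes its speed limit or range.

## Working session

There is one attempt and no reset: what is moved stays moved. The work goes in short steps, Python scripts to look and compute and a tool call to move; the robot and the scene stay as the last step left them, time stands still between calls to the robot, and variables do not carry over. Pictures are saved under pics/ and viewed, at most 10 in all, crops included, and the job is handed in when it is done.

Besides the shell and the picture viewer there is one more tool, called after "Emit:" in YAML: its name, and indented under it one key for each argument. arm_command: Moves the arm, as the interface text tells. Its arguments: {"type":"object","properties":{"increments":{"type":"array","items":{"type":"object","properties":{"dx":{"type":"number"},"dy":{"type":"number"},"dz":{"type":"number"},"wx":{"type":"number"},"wy":{"type":"number"},"wz":{"type":"number"},"grip":{"type":"number"}}}}},"required":["increments"]}

```bash
ls; mkdir -p pics; python3 - <<'E'
from workcell import monitor, viewer
import cv2,numpy as np
print(monitor.get_obs())
for n in ["scene","top"]:
    c=viewer.get_calibration(n);print(n,c)
    p,d=viewer.camera(n);np.savez(f"pics/{n}0.npz",p=p,d=d);cv2.imwrite(f"pics/{n}0.png",p[:,:,::-1])
E
```

```text
pics
{'clock': 0.0, 'joint_pos': array([1.15199942e+00, 2.41388502e-01, 3.70859476e-03, 1.33518670e+00,
       6.75682097e-07, 1.57078753e+00]), 'joint_vel': array([-1.66288038e-03, -1.14723362e-04,  2.56356368e-04, -8.96220470e-04,
        5.43531313e-04, -2.13648429e-05]), 'tau': array([-3.70344173e-05, -3.72321153e+01,  2.52405632e+01,  1.69349316e-02,
        1.09894568e-04, -3.85706358e-06]), 'eef_pos': array([0.20308837, 0.45624525, 0.24911917]), 'tool_rot': array([ 2.07867117e-01,  9.78156526e-01, -1.01245771e-03, -2.15511121e-04]), 'ft_force': array([0.0432096 , 0.39170396, 0.2627314 ]), 'ft_torque': array([-0.0084852 , -0.01999904, -0.00672689]), 'grasp_force': 0.0, 'grip_width': 0.08528717880226877}
scene {'fovy': 54.12059187394298, 'cx': 288.53639628861424, 'cy': 206.2800326360908, 'view': array([[-0.50201962,  0.86469424,  0.01673801,  0.26394103],
       [-0.61569854, -0.37091656,  0.69522385,  0.28417615],
       [ 0.60736447,  0.33871045,  0.71859838, -1.73820911],
       [ 0.        ,  0.        ,  0.        ,  1.        ]])}
top {'fovy': 49.83193079797593, 'cx': 283.60524908893206, 'cy': 208.1596789000363, 'view': array([[-0.11214799, -0.99368862, -0.00239695,  0.06055798],
       [ 0.97238278, -0.11023963,  0.20571571, -0.57845696],
       [-0.20468159,  0.02073985,  0.97860886, -1.12019911],
       [ 0.        ,  0.        ,  0.        ,  1.        ]])}
```

View pics/top0.png

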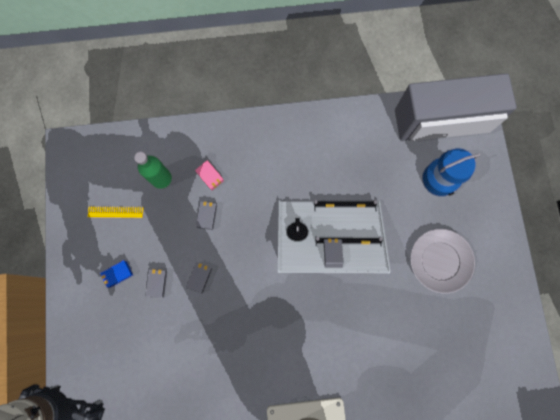

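View pics/scene0.png

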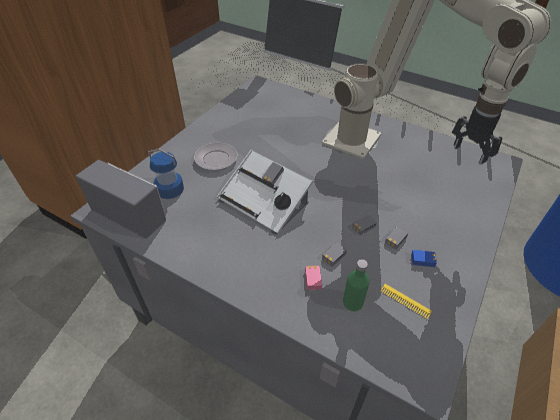

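The top view shows three grey packs at about (206,214), (200,277) and (156,282). The bed spans (278–388, 200–272), with the switch at (297,231) and the fixed pack at (333,253). The scene view agrees; the pink and blue look-alikes stand apart.

```bash
cat > h.py <<'E'
import numpy as np, cv2
from scipy.spatial.transform import Rotation as R
def cloud(d,c):
    f=d.shape[0]/2/np.tan(np.radians(c["fovy"])/2)
    v,u=np.mgrid[:d.shape[0],:d.shape[1]]
    P=np.stack([(u-c["cx"])/f*d,-(v-c["cy"])/f*d,-d],-1)
    V=c["view"]; return (P-V[:3,3])@V[:3,:3]
def proj(X,c,H=420):
    f=H/2/np.tan(np.radians(c["fovy"])/2); p=np.asarray(X)@c["view"][:3,:3].T+c["view"][:3,3]
    return np.stack([c["cx"]-f*p[...,0]/p[...,2],c["cy"]+f*p[...,1]/p[...,2]],-1)
def packs(p,d,c,zlo=.015,zhi=.035):
    W=cloud(d,c); hsv=cv2.cvtColor(p,cv2.COLOR_RGB2HSV)
    m=((W[...,2]>zlo)&(W[...,2]<zhi)&(d>0)).astype(np.uint8)
    n,l,s,ce=cv2.connectedComponentsWithStats(m); out=[]
    for i in range(1,n):
        if s[i,4]<60: continue
        q=W[l==i]; r=cv2.minAreaRect((q[:,:2]*1000).astype(np.float32)); h=np.median(hsv[l==i],0)
        br=(l==i)&(hsv[...,0]>12)&(hsv[...,0]<28)&(hsv[...,1]>110)
        out.append((ce[i].round(),s[i,4],np.round(r[0],1),np.round(r[1],1),round(r[2],1),np.median(q[:,2]).round(4),h,W[br].mean(0).round(3) if br.any() else None))
    return out
E
python3 - <<'E'
from h import *
from workcell import viewer
for n in ["top","scene"]:
    z=np.load(f"pics/{n}0.npz");c=viewer.get_calibration(n);W=cloud(z["d"],c)
    print(n); 
    for o in packs(z["p"],z["d"],c): print(*o)
    if n=="top":
        print("surf",W[300:390:30,180:260:30,2])
        for uv in [(280,202),(376,202),(386,270),(281,270),(297,231),(333,257),(300,255),(365,225)]: print(uv,W[uv[1],uv[0]].round(4))
        B=W[206:268,284:384].reshape(-1,3)
        n_=np.array([np.sin(0),0,0])
        A=np.c_[B[:,:2],np.ones(len(B))]
        w=np.ones(len(B),bool)
        for _ in range(20):
            k=np.linalg.lstsq(A[w],B[w,2],rcond=None)[0]; r=B[:,2]-A@k; w=abs(r)<max(.004,np.percentile(abs(r),60)*.5)
        print(k,w.sum(),np.degrees(np.arctan(np.hypot(k[0],k[1]))),np.degrees(np.arctan2(k[1],k[0])))
E
```

```text
top
[400. 126.] 93 [ 794.8 -354.1] [103.2  23.6] 11.8 0.0255 [120.  25.  62.] None
[209. 175.] 412 [706.  188.4] [72.4 44.6] 34.2 0.0241 [168. 116. 234.] [0.68  0.171 0.025]
[431. 186.] 95 [ 607.2 -415.4] [95.  32.1] 30.4 0.0249 [107. 195.  88.] None
[331. 210.] 1590 [ 568.6 -127.6] [272.1  55.3] 83.6 0.0277 [108.  18. 178.] [ 0.579 -0.168  0.031]
[206. 215.] 439 [594.4 205.1] [45.2 70.3] 75.3 0.0238 [118.  23. 135.] [0.625 0.197 0.025]
[444. 261.] 1040 [ 402.1 -404.3] [167.6 166.9] 57.8 0.0197 [135.  14. 155.] None
[115. 274.] 481 [464.8 452.3] [45.  71.5] 21.8 0.0236 [109. 229. 161.] [0.451 0.478 0.026]
[198. 278.] 467 [430.4 236.8] [44.9 69.4] 64.3 0.0237 [117.  24.  94.] [0.459 0.223 0.024]
[155. 283.] 479 [428.8 349.6] [45.  70.7] 79.4 0.0237 [118.  23. 135.] [0.459 0.344 0.024]
surf [[ 2.41430234e-03 -1.37493343e-03  1.70721717e-03]
 [-2.04411778e-04 -2.92469687e-03  1.28210944e-03]
 [ 6.75589627e-05  8.45167964e-04 -9.98168180e-04]]
(280, 202) [0.6091 0.002  0.0151]
(376, 202) [ 0.5757 -0.2528  0.0351]
(386, 270) [ 0.3912 -0.2357  0.1006]
(281, 270) [0.42   0.0197 0.1013]
(297
[... 743 characters left out ...]
2. 208.] 936 [ 571.6 -123.5] [276.1  58.3] 83.3 0.0271 [102.   7. 180.] [ 0.581 -0.162  0.032]
[131. 222.] 289 [ 842.9 -462.9] [ 93.8 276.5] 20.5 0.0249 [120.  11.  68.] None
[364. 223.] 239 [434.4 239.3] [47.3 73.1] 67.6 0.0243 [120.  12.  88.] [0.461 0.225 0.025]
[396. 236.] 256 [432.4 352.4] [45.  75.1] 79.4 0.0245 [120.  11. 136.] [0.462 0.347 0.023]
[334. 253.] 286 [598.2 207. ] [44.9 74.2] 76.1 0.0243 [120.  11. 136.] [0.626 0.2   0.025]
[424. 257.] 298 [467.5 455.3] [47.5 71.3] 23.2 0.0244 [111. 162. 122.] [0.45  0.483 0.024]
[313. 276.] 321 [709.9 191.1] [73.6 44.4] 34.5 0.0245 [170.  93. 225.] [0.683 0.173 0.025]
[352. 305.] 75 [737.4 329.2] [26.5 58.2] 9.7 0.0244 [67. 84. 72.] None
```

```bash
cat >> h.py <<'E'
def bedfit(W,yaw=np.radians(-6.5),o=np.array([.602,-.11,.012]),it=6):
    """refine yaw, origin from face points (z) and extents"""
    t=np.radians(25)
    for k in range(it):
        x=np.array([-np.cos(yaw)*np.cos(t),-np.sin(yaw)*np.cos(t),np.sin(t)]); y=np.array([np.sin(yaw),-np.cos(yaw),0]); z=np.cross(x,y)
        Rb=np.c_[x,y,z]; Q=(W-o)@Rb
        m=(Q[:,0]>-.01)&(Q[:,0]<.225)&(abs(Q[:,1])<.145)
        f=Q[m&(abs(Q[:,2])<.006)]
        s=f[(f[:,0]>.01)&(f[:,0]<.2)&(abs(f[:,1])<.12)]
        A=np.c_[s[:,:2],np.ones(len(s))]; kz=np.linalg.lstsq(A,s[:,2],rcond=None)[0]
        pk=Q[m&(abs(Q[:,2]-.024)<.004)&(abs(Q[:,1])<.04)&(Q[:,0]>.12)]
        r=cv2.minAreaRect((pk[:,:2]*1000).astype(np.float32))
        e=[np.percentile(f[:,0],.3),np.percentile(f[:,0],99.7),np.percentile(f[:,1],.3),np.percentile(f[:,1],99.7)]
        if k<it-1: o=o+Rb@[(e[0]+e[1]-.215)/2,(e[2]+e[3])/2,np.median(s[:,2])]; 
    return o,yaw,Rb,kz,np.array(e).round(4),r,np.median(pk[:,2]),Q
E
python3 - <<'E'
from h import *
from workcell import viewer
for n in ["top","scene"]:
    z=np.load(f"pics/{n}0.npz");c=viewer.get_calibration(n);W=cloud(z["d"],c)[z["d"]>0]
    W=W[(W[:,0]>.3)&(W[:,0]<.7)&(W[:,1]>-.35)&(W[:,1]<.12)]
    o,yaw,Rb,kz,e,r,pz,Q=bedfit(W)
    print(n,o.round(4),"kz",kz.round(4),e,"pack",r,pz)
    for lo,hi in [(0,.06),(.06,.1),(.15,.21)]:
        f=Q[(abs(Q[:,2])<.006)&(Q[:,0]>lo)&(Q[:,0]<hi)&(abs(Q[:,1])<.16)]; print(lo,np.percentile(f[:,1],[1,99]).round(4))
    sw=Q[(abs(Q[:,2]-.036)<.006)&(abs(Q[:,0]-.1)<.04)&(abs(Q[:,1]+.088)<.04)]; print("sw",cv2.minAreaRect((sw[:,:2]*1000).astype(np.float32)),np.median(sw[:,2]))
    for x0 in (.01,.12):
        b=Q[(abs(Q[:,2]-.014)<.004)&(abs(Q[:,0]-x0)<.03)&(Q[:,1]>.03)&(Q[:,1]<.14)]; print("bar",np.percentile(b[:,0],[2,98]).round(4),b[:,1].max(),len(b))
E
```

```text
top [ 0.6029 -0.1304  0.0091] kz [-0.0001 -0.0008  0.0001] [-0.0091  0.224  -0.1361  0.1361] pack ((175.70022583007812, -6.592578887939453), (79.8714599609375, 56.032432556152344), 1.2867861986160278) 0.024010640699377857
0 [-0.1322  0.1338]
0.06 [-0.1319  0.1332]
0.15 [-0.1313  0.1332]
sw ((109.27869415283203, -88.27262115478516), (10.286219596862793, 44.979461669921875), 89.13385009765625) 0.03585262523284237
bar [0.0158 0.0308] 0.1259102186850462 136
bar [0.1341 0.1476] 0.1265985682222463 159
scene [ 0.6059 -0.1279  0.0091] kz [ 0.0004 -0.0021 -0.0001] [-0.0095  0.2234 -0.1375  0.1375] pack ((179.03590393066406, 0.05563926696777344), (69.2184066772461, 47.3357048034668), 0.0605156384408474) 0.024101013907667584
0 [-0.1364  0.1343]
0.06 [-0.136  0.136]
0.15 [-0.1367  0.1357]
sw ((108.46061706542969, -88.06360626220703), (12.739709854125977, 42.07417297363281), 88.37128448486328) 0.03599699261312904
bar [0.0172 0.0293] 0.12801088919163284 65
bar [0.1304 0.1469] 0.1343031297333444 76
```

Emit:
arm_command:
  increments:
    - {"dz": -3, "grip": 8}
    - {"dz": -5}

```text
validation failed for argument at $.in...
```

```bash
cat >> h.py <<'E'
t=np.radians(25);yw=np.radians(-6.5);O=np.array([.5966,-.1283,.0125])
bx=np.array([-np.cos(yw)*np.cos(t),-np.sin(yw)*np.cos(t),np.sin(t)]);by=np.array([np.sin(yw),-np.cos(yw),0]);bz=np.cross(bx,by)
RB=np.c_[bx,by,bz]; RT=np.c_[bx,-by,-bz]
def down(deg):
    a=np.radians(deg);c,s=np.cos(a),np.sin(a);return np.c_[[c,s,0],[s,-c,0],[0,0,-1.]]
def bed(x,y,z): return O+RB@np.array([x,y,z])/1000
def state(o):
    q=R.from_quat(o["tool_rot"]).as_matrix()
    print("t",round(o["clock"],2),"tcp",o["eef_pos"].round(4),"bed",((o["eef_pos"]-O)@RB*1000).round(1),"rotbed",(R.from_matrix(RT.T@q).as_rotvec()).round(3),"Fbed",(RB.T@o["ft_force"]).round(1),"w",round(o["grip_width"],4),round(o["grasp_force"],1),"j",o["joint_pos"].round(2))
def go(*targets):
    from workcell import monitor
    o=monitor.get_obs();state(o);q=R.from_quat(o["tool_rot"]).as_matrix()
    for p,T in targets: print("d",(q.T@(p-o["eef_pos"])*100).round(2),"w",R.from_matrix(q.T@T).as_rotvec().round(3))
E
python3 - <<'E'
from h import *
go(([.4324,.238,.15],down(155.5)),([.4324,.238,.020],down(155.5)))
E
```

```text
t 0.1 tcp [0.2031 0.4563 0.2492] bed [ 514.3 -536.3   21.3] rotbed [-0.065 -0.433  0.301] Fbed [-0.1  0.3 -0.3] w 0.0855 0.0 j [ 1.15  0.24  0.    1.34 -0.    1.57]
d [-29.82 -10.6    9.94] w [-0.002  0.     0.009]
d [-29.82 -10.57  22.94] w [-0.002  0.     0.009]
```

Emit:
arm_command:
  increments:
    - {"dx": 0, "dy": 0, "dz": 0, "wx": 0, "wy": 0, "wz": 0, "grip": 7}

```text
clock: 0.2
eef_pos: [0.2032, 0.4565, 0.2495]
tool_rot: [0.208, 0.978, -0.001, -0.0]
ft_force: [0.7, 0.9, 0.0]
grip_width: 0.0733
grasp_force: 0.0
```

Emit:
arm_command:
  increments:
    - {"dx": -29.8, "dy": -10.6, "dz": 9.9, "wx": 0, "wy": 0, "wz": 0.01, "grip": 7}
    - {"dx": -29.8, "dy": -10.6, "dz": 9.9, "wx": 0, "wy": 0, "wz": 0.01, "grip": 7}
    - {"dx": -29.8, "dy": -10.6, "dz": 9.9, "wx": 0, "wy": 0, "wz": 0.01, "grip": 7}
    - {"dx": -29.8, "dy": -10.6, "dz": 9.9, "wx": 0, "wy": 0, "wz": 0.01, "grip": 7}
    - {"dx": -29.8, "dy": -10.6, "dz": 9.9, "wx": 0, "wy": 0, "wz": 0.01, "grip": 7}
    - {"dx": -29.8, "dy": -10.6, "dz": 9.9, "wx": 0, "wy": 0, "wz": 0.01, "grip": 7}
    - {"dx": -29.8, "dy": -10.6, "dz": 9.9, "wx": 0, "wy": 0, "wz": 0.01, "grip": 7}
    - {"dx": -29.8, "dy": -10.6, "dz": 9.9, "wx": 0, "wy": 0, "wz": 0.01, "grip": 7}
    - {"dx": -29.8, "dy": -10.6, "dz": 9.9, "wx": 0, "wy": 0, "wz": 0.01, "grip": 7}
    - {"dx": -29.8, "dy": -10.6, "dz": 9.9, "wx": 0, "wy": 0, "wz": 0.01, "grip": 7}

```text
clock: 1.2
eef_pos: [0.432, 0.2394, 0.1513]
tool_rot: [0.212, 0.977, 0.0, -0.0]
ft_force: [-0.4, 0.1, -0.1]
grip_width: 0.0704
grasp_force: 0.0
```

```bash
python3 - <<'E'
from h import *
from workcell import viewer
go(([.4324,.238,.15],down(155.5)),([.4324,.238,.020],down(155.5)))
c=viewer.get_calibration("wrist");p,d=viewer.camera("wrist");cv2.imwrite("pics/w1.png",p[:,:,::-1])
for o in packs(p,d,c): print(*o)
E
```

```text
t 1.2 tcp [0.432  0.2394 0.1513] bed [ 244.6 -346.7   39.1] rotbed [-0.069 -0.433  0.309] Fbed [ 0.4 -0.  -0.2] w 0.0704 0.0 j [ 0.51  0.3  -0.19  1.09  0.    0.93]
d [-0.1  -0.11  0.13] w [ 0. -0. -0.]
d [-0.1  -0.12 13.13] w [ 0. -0. -0.]
[532. 141.] 3796 [467.1 451.8] [44.9 64.9] 22.8 0.0235 [110. 188. 204.] None
[406. 145.] 5265 [430.2 351.7] [44.7 70.4] 79.4 0.0238 [165.  12. 153.] [0.46  0.347 0.024]
[278. 204.] 4305 [432.3 239.4] [44.1 70.4] 63.9 0.024 [168.  11. 111.] [0.459 0.226 0.025]
[ 62. 308.] 399 [438.9  11.9] [21.5 12.4] 82.8 0.0254 [30.  5. 63.] None
[316. 351.] 2018 [592.5 207.6] [44.5 64.6] 76.0 0.0239 [167.   11.  147.5] None
[ 35. 358.] 101 [476.7 -48.9] [ 3.7 12.8] 83.1 0.0196 [105.  20.  26.] None
[440. 407.] 257 [705.  300.7] [ 4.4 28.6] 62.0 0.025 [ 66. 104. 106.] None
[137. 413.] 197 [575.2  12. ] [ 3.4 44.9] 81.2 0.0282 [ 12.  11. 111.] None
```

Emit:
arm_command:
  increments:
    - {"dx": 0, "dy": 0, "dz": 5, "wx": 0, "wy": 0, "wz": 0.028, "grip": 6.5}
    - {"dx": 0, "dy": 0, "dz": 9, "wx": 0, "wy": 0, "wz": 0.028, "grip": 6.5}
    - {"dx": 0, "dy": 0, "dz": 12, "wx": 0, "wy": 0, "wz": 0.028, "grip": 6.5}
    - {"dx": 0, "dy": 0, "dz": 13.1, "wx": 0, "wy": 0, "wz": 0.028, "grip": 6.5}
    - {"dx": 0, "dy": 0, "dz": 13.1, "wx": 0, "wy": 0, "wz": 0.028, "grip": 6.5}
    - {"dx": 0, "dy": 0, "dz": 13.1, "wx": 0, "wy": 0, "wz": 0.028, "grip": 4}
    - {"dx": 0, "dy": 0, "dz": 13.1, "wx": 0, "wy": 0, "wz": 0.028, "grip": 4}
    - {"dx": 0, "dy": 0, "dz": 13.1, "wx": 0, "wy": 0, "wz": 0.028, "grip": 4}
    - {"dx": 0, "dy": 0, "dz": 13.1, "wx": 0, "wy": 0, "wz": 0.028, "grip": 4}

```text
clock: 2.15
eef_pos: [0.4341, 0.2399, 0.0221]
tool_rot: [0.226, 0.974, 0.002, 0.002]
ft_force: [-1.3, -0.5, 6.8]
grip_width: 0.0426
grasp_force: 63.3
```

```bash
python3 - <<'E'
from h import *
go((bed(71,0,90),RT),(bed(71,0,24),RT))
E
```

```text
t 2.15 tcp [0.4341 0.2399 0.0221] bed [ 188.2 -347.4  -77.1] rotbed [-0.078 -0.435  0.337] Fbed [4.  0.6 5.7] w 0.0426 63.3 j [ 0.5   0.45 -0.35  0.76  0.    0.96]
d [-28.37 -26.72 -10.24] w [ 0.078  0.435 -0.337]
d [-25.73 -27.69  -4.27] w [ 0.078  0.435 -0.337]
```

Emit:
arm_command:
  increments:
    - {"dx": 0, "dy": 0, "dz": -5, "wx": 0, "wy": 0, "wz": 0, "grip": 4}
    - {"dx": 0, "dy": 0, "dz": -10, "wx": 0, "wy": 0, "wz": 0, "grip": 4}
    - {"dx": -3, "dy": -2.5, "dz": -13, "wx": 0.015, "wy": 0.09, "wz": -0.07, "grip": 4}
    - {"dx": -30.8, "dy": -25.8, "dz": -15.7, "wx": 0.078, "wy": 0.435, "wz": -0.337, "grip": 4}
    - {"dx": -30.8, "dy": -25.8, "dz": -15.7, "wx": 0.078, "wy": 0.435, "wz": -0.337, "grip": 4}
    - {"dx": -30.8, "dy": -25.8, "dz": -15.7, "wx": 0.078, "wy": 0.435, "wz": -0.337, "grip": 4}
    - {"dx": -30.8, "dy": -25.8, "dz": -15.7, "wx": 0.078, "wy": 0.435, "wz": -0.337, "grip": 4}
    - {"dx": -30.8, "dy": -25.8, "dz": -15.7, "wx": 0.078, "wy": 0.435, "wz": -0.337, "grip": 4}
    - {"dx": -30.8, "dy": -25.8, "dz": -15.7, "wx": 0.078, "wy": 0.435, "wz": -0.337, "grip": 4}
    - {"dx": -30.8, "dy": -25.8, "dz": -15.7, "wx": 0.078, "wy": 0.435, "wz": -0.337, "grip": 4}

```text
clock: 3.15
eef_pos: [0.5901, -0.1178, 0.1761]
tool_rot: [0.056, 0.974, 0.011, -0.217]
ft_force: [0.8, 0.2, -1.1]
grip_width: 0.0428
grasp_force: 62.4
```

Emit:
arm_command:
  increments:
    - {"dx": 0, "dy": 0, "dz": 0, "wx": 0, "wy": 0, "wz": 0, "grip": 4}
    - {"dx": 0, "dy": 0, "dz": 0, "wx": 0, "wy": 0, "wz": 0, "grip": 4}

```text
clock: 3.35
eef_pos: [0.5895, -0.1173, 0.175]
tool_rot: [0.057, 0.974, 0.012, -0.218]
ft_force: [-0.5, 0.2, -1.7]
grip_width: 0.0424
grasp_force: 62.4
```

```bash
python3 - <<'E'
from h import *
from workcell import viewer
go((bed(71,0,150),RT),(bed(71,0,60),RT))
c=viewer.get_calibration("wrist");p,d=viewer.camera("wrist");np.savez("pics/w2.npz",p=p,d=d);cv2.imwrite("pics/w2.png",p[:,:,::-1])
Q=(cloud(d,c)[d>0]-O)@RB*1000
s=Q[(abs(Q[:,2])<8)&(Q[:,0]>20)&(Q[:,0]<200)&(abs(Q[:,1])<120)]
A=np.c_[s[:,:2],np.ones(len(s))];k=np.linalg.lstsq(A,s[:,2],rcond=None)[0];print("plane",k.round(4),len(s))
for nm,m in dict(fixed=(abs(Q[:,2]-24)<3)&(abs(Q[:,1])<40)&(Q[:,0]>130)&(Q[:,0]<225),sw=(abs(Q[:,2]-36)<3)&(abs(Q[:,0]-100)<40)&(abs(Q[:,1]+88)<40),barL=(abs(Q[:,2]-14)<3)&(abs(Q[:,0]-20)<16),barH=(abs(Q[:,2]-14)<3)&(abs(Q[:,0]-130)<16)).items():
    if m.sum()>20: print(nm,m.sum(),cv2.minAreaRect(Q[m][:,:2].astype(np.float32)),Q[m].min(0).round(1),Q[m].max(0).round(1))
E
```

```text
t 3.35 tcp [ 0.5895 -0.1173  0.175 ] bed [ 76.1 -10.2 143.7] rotbed [0.    0.004 0.004] Fbed [-0.2 -0.1 -1.7] w 0.0424 62.4 j [-0.18  0.86  0.75  1.9  -0.03 -0.06]
d [-0.52 -1.02 -0.63] w [-0.    -0.004 -0.004]
d [-0.55 -1.01  8.37] w [-0.    -0.004 -0.004]
plane [-0.0016 -0.0021  0.1899] 44458
fixed 6352 ((169.75, -1.136117935180664), (44.39126205444336, 69.93416595458984), 89.68473052978516) [134.7 -23.5  21. ] [204.8  21.1  26.9]
sw 917 ((98.76155090332031, -88.5497055053711), (12.68218994140625, 44.06842803955078), 89.93444061279297) [ 76.7 -94.9  33. ] [120.8 -82.2  38.1]
barL 899 ((14.534317016601562, 85.869384765625), (14.192359924316406, 79.20543670654297), 0.229948490858078) [ 7.4 46.3 11. ] [ 21.6 125.5  17. ]
barH 3016 ((127.32731628417969, 9.791748046875), (231.8559112548828, 17.784465789794922), 86.91004943847656) [ 114.  -105.6   11. ] [137.5 125.5  17. ]
```

Emit:
arm_command:
  increments:
    - {"dx": -0.5, "dy": -0.95, "dz": 4, "wx": 0, "wy": -0.004, "wz": -0.004, "grip": 4}
    - {"dx": -0.5, "dy": -0.95, "dz": 8, "wx": 0, "wy": -0.004, "wz": -0.004, "grip": 4}
    - {"dx": -0.5, "dy": -0.95, "dz": 10.4, "wx": 0, "wy": -0.004, "wz": -0.004, "grip": 4}
    - {"dx": -0.5, "dy": -0.95, "dz": 11.2, "wx": 0, "wy": -0.004, "wz": -0.004, "grip": 4}
    - {"dx": -0.5, "dy": -0.95, "dz": 11.2, "wx": 0, "wy": -0.004, "wz": -0.004, "grip": 4}
    - {"dx": -0.5, "dy": -0.95, "dz": 11.2, "wx": 0, "wy": -0.004, "wz": -0.004, "grip": 4}

```text
clock: 4.0
eef_pos: [0.5467, -0.1198, 0.0742]
tool_rot: [0.053, 0.975, 0.011, -0.214]
ft_force: [1.6, -0.9, -2.1]
grip_width: 0.0431
grasp_force: 62.3
```

```bash
python3 - <<'E'
from h import *
go((bed(71,-.7,24),RT))
E
```

```text
t 4.0 tcp [ 0.5467 -0.1198  0.0742] bed [71.9 -2.8 34.6] rotbed [ 0.003 -0.004 -0.004] Fbed [-2.4  0.7 -1.2] w 0.0431 62.3 j [-0.2   0.82  0.4   1.58 -0.04 -0.08]
d [-0.09 -0.2   1.06] w [-0.003  0.004  0.004]
```

Emit:
arm_command:
  increments:
    - {"dx": 0, "dy": -0.1, "dz": 0.5, "wx": 0, "wy": 0, "wz": 0, "grip": 4}
    - {"dx": 0, "dy": -0.1, "dz": 0.9, "wx": 0, "wy": 0, "wz": 0, "grip": 4}
    - {"dx": 0, "dy": -0.1, "dz": 1.0, "wx": 0, "wy": 0, "wz": 0, "grip": 4}
    - {"dx": 0, "dy": -0.1, "dz": 1.0, "wx": 0, "wy": 0, "wz": 0, "grip": 4}
    - {"dx": 0, "dy": -0.1, "dz": 1.0, "wx": 0, "wy": 0, "wz": 0, "grip": 4}

```text
clock: 4.5
eef_pos: [0.5411, -0.1211, 0.0635]
tool_rot: [0.054, 0.975, 0.011, -0.216]
ft_force: [0.0, 0.6, -1.3]
grip_width: 0.0426
grasp_force: 62.5
```

```bash
python3 - <<'E'
from h import *
go((bed(71,-.7,22.5),RT))
E
```

```text
t 4.5 tcp [ 0.5411 -0.1211  0.0635] bed [72.2 -0.9 22.6] rotbed [ 0.002 -0.001 -0.003] Fbed [-0.5 -0.6 -1.2] w 0.0426 62.5 j [-0.2   0.82  0.37  1.55 -0.04 -0.08]
d [-0.12 -0.02  0.01] w [-0.002  0.001  0.003]
```

Emit:
arm_command:
  increments:
    - {"dx": 0, "dy": 0, "dz": 0.1, "wx": 0, "wy": 0, "wz": 0, "grip": 4}
    - {"dx": 0, "dy": 0, "dz": 0.1, "wx": 0, "wy": 0, "wz": 0, "grip": 4}

```text
clock: 4.7
eef_pos: [0.541, -0.1211, 0.0632]
tool_rot: [0.054, 0.975, 0.011, -0.215]
ft_force: [0.2, 0.9, 1.7]
grip_width: 0.0425
grasp_force: 62.7
```

Emit:
arm_command:
  increments:
    - {"dx": 0, "dy": 0, "dz": 0.1, "wx": 0, "wy": 0, "wz": 0, "grip": 4}
    - {"dx": 0, "dy": 0, "dz": 0.1, "wx": 0, "wy": 0, "wz": 0, "grip": 4}

```text
clock: 4.9
eef_pos: [0.541, -0.1211, 0.0631]
tool_rot: [0.054, 0.975, 0.011, -0.215]
ft_force: [0.9, -0.3, 6.7]
grip_width: 0.0425
grasp_force: 63.2
```

```bash
python3 - <<'E'
from h import *
go((bed(71,-.7,22.5),RT))
E
```

```text
t 4.9 tcp [ 0.541  -0.1211  0.0631] bed [72.2 -0.9 22.2] rotbed [ 0.002 -0.003 -0.003] Fbed [2.  0.2 6.5] w 0.0425 63.2 j [-0.2   0.82  0.37  1.55 -0.04 -0.08]
d [-0.12 -0.02 -0.03] w [-0.002  0.003  0.003]
```

Emit:
arm_command:
  increments:
    - {"dx": -0.4, "dy": 0, "dz": -0.1, "wx": 0, "wy": 0, "wz": 0, "grip": 4}
    - {"dx": -0.8, "dy": 0, "dz": -0.1, "wx": 0, "wy": 0, "wz": 0, "grip": 4}
    - {"dx": -1.1, "dy": 0, "dz": -0.1, "wx": 0, "wy": 0, "wz": 0, "grip": 4}
    - {"dx": -1.2, "dy": 0, "dz": -0.1, "wx": 0, "wy": 0, "wz": 0, "grip": 4}
    - {"dx": -1.2, "dy": 0, "dz": -0.1, "wx": 0, "wy": 0, "wz": 0, "grip": 4}

```text
clock: 5.4
eef_pos: [0.5518, -0.1222, 0.0582]
tool_rot: [0.054, 0.975, 0.011, -0.216]
ft_force: [-0.9, 0.5, 6.0]
grip_width: 0.0425
grasp_force: 63.2
```

```bash
python3 - <<'E'
from h import *
go((bed(55,-.7,22.5),RT))
E
```

```text
t 5.4 tcp [ 0.5518 -0.1222  0.0582] bed [60.3 -1.  22.3] rotbed [ 0.002 -0.001 -0.003] Fbed [ 3.4 -0.4  5.1] w 0.0425 63.2 j [-0.2   0.85  0.41  1.57 -0.04 -0.08]
d [-0.53 -0.03 -0.02] w [-0.002  0.001  0.003]
```

Emit:
arm_command:
  increments:
    - {"dx": -0.1, "dy": 0, "dz": 0, "wx": 0, "wy": 0, "wz": 0, "grip": 4}
    - {"dx": -0.2, "dy": 0, "dz": 0, "wx": 0, "wy": 0, "wz": 0, "grip": 4}
    - {"dx": -0.2, "dy": 0, "dz": 0, "wx": 0, "wy": 0, "wz": 0, "grip": 4}

```text
clock: 5.7
eef_pos: [0.5534, -0.1224, 0.0573]
tool_rot: [0.054, 0.975, 0.011, -0.216]
ft_force: [-1.3, 0.7, 6.7]
grip_width: 0.0426
grasp_force: 63.2
```

```bash
python3 - <<'E'
from h import *
go((bed(55,-.7,22.5),RT))
E
```

```text
t 5.7 tcp [ 0.5534 -0.1224  0.0573] bed [58.4 -1.  22.2] rotbed [ 0.002 -0.    -0.003] Fbed [ 4.1 -0.5  5.5] w 0.0426 63.2 j [-0.2   0.85  0.41  1.57 -0.04 -0.08]
d [-0.34 -0.03 -0.03] w [-0.002  0.     0.003]
```

Emit:
arm_command:
  increments:
    - {"dx": -0.1, "dy": 0, "dz": 0, "wx": 0, "wy": 0, "wz": 0, "grip": 4}
    - {"dx": -0.2, "dy": 0, "dz": 0, "wx": 0, "wy": 0, "wz": 0, "grip": 4}
    - {"dx": -0.2, "dy": 0, "dz": 0, "wx": 0, "wy": 0, "wz": 0, "grip": 4}

```text
clock: 6.0
eef_pos: [0.5552, -0.1226, 0.0565]
tool_rot: [0.054, 0.975, 0.011, -0.216]
ft_force: [-0.9, -0.7, 6.7]
grip_width: 0.0429
grasp_force: 63.2
```

```bash
python3 - <<'E'
from h import *
go((bed(55,-.7,22.5),RT))
E
```

```text
t 6.0 tcp [ 0.5552 -0.1226  0.0565] bed [56.4 -1.  22.2] rotbed [ 0.002 -0.001 -0.003] Fbed [3.6 0.8 5.7] w 0.0429 63.2 j [-0.2   0.86  0.42  1.57 -0.04 -0.08]
d [-0.14 -0.03 -0.03] w [-0.002  0.001  0.003]
```

Emit:
arm_command:
  increments:
    - {"dx": -0.1, "dy": 0, "dz": 0, "wx": 0, "wy": 0, "wz": 0, "grip": 4}
    - {"dx": -0.2, "dy": 0, "dz": 0, "wx": 0, "wy": 0, "wz": 0, "grip": 4}
    - {"dx": -0.2, "dy": 0, "dz": 0, "wx": 0, "wy": 0, "wz": 0, "grip": 4}

```text
clock: 6.3
eef_pos: [0.557, -0.1228, 0.0557]
tool_rot: [0.054, 0.975, 0.011, -0.216]
ft_force: [-0.2, -0.0, 6.5]
grip_width: 0.0426
grasp_force: 63.2
```

Emit:
arm_command:
  increments:
    - {"dx": -0.1, "dy": 0, "dz": 0, "wx": 0, "wy": 0, "wz": 0, "grip": 4}
    - {"dx": -0.2, "dy": 0, "dz": 0, "wx": 0, "wy": 0, "wz": 0, "grip": 4}
    - {"dx": -0.2, "dy": 0, "dz": 0, "wx": 0, "wy": 0, "wz": 0, "grip": 4}

```text
clock: 6.6
eef_pos: [0.5586, -0.123, 0.0549]
tool_rot: [0.054, 0.975, 0.011, -0.216]
ft_force: [-0.5, 0.4, 7.2]
grip_width: 0.0425
grasp_force: 63.3
```

```bash
python3 - <<'E'
from h import *
go((bed(55,-.7,22.5),RT))
E
```

```text
t 6.6 tcp [ 0.5586 -0.123   0.0549] bed [52.7 -1.  22.2] rotbed [ 0.002  0.    -0.003] Fbed [ 3.5 -0.3  6.3] w 0.0425 63.3 j [-0.2   0.86  0.44  1.58 -0.04 -0.08]
d [ 0.23 -0.03 -0.03] w [-0.002 -0.     0.003]
```

Emit:
arm_command:
  increments:
    - {"dx": -0.1, "dy": 0, "dz": 0, "wx": 0, "wy": 0, "wz": 0, "grip": 4}
    - {"dx": -0.2, "dy": 0, "dz": 0, "wx": 0, "wy": 0, "wz": 0, "grip": 4}
    - {"dx": -0.2, "dy": 0, "dz": 0, "wx": 0, "wy": 0, "wz": 0, "grip": 4}

```text
clock: 6.9
eef_pos: [0.5598, -0.1231, 0.0544]
tool_rot: [0.054, 0.975, 0.011, -0.217]
ft_force: [-3.1, -0.2, 8.0]
grip_width: 0.0428
grasp_force: 63.3
```

```bash
python3 - <<'E'
from h import *
go((bed(55,-.7,22.5),RT))
E
```

```text
t 6.9 tcp [ 0.5598 -0.1231  0.0544] bed [51.4 -1.  22.2] rotbed [ 0.002  0.001 -0.003] Fbed [6.1 0.5 6. ] w 0.0428 63.3 j [-0.2   0.87  0.44  1.58 -0.04 -0.08]
d [ 0.36 -0.03 -0.03] w [-0.002 -0.001  0.003]
```

Emit:
arm_command:
  increments:
    - {"dx": -0.1, "dy": 0, "dz": 0, "wx": 0, "wy": 0, "wz": 0, "grip": 4}
    - {"dx": -0.2, "dy": 0, "dz": 0, "wx": 0, "wy": 0, "wz": 0, "grip": 4}
    - {"dx": -0.2, "dy": 0, "dz": 0, "wx": 0, "wy": 0, "wz": 0, "grip": 4}

```text
clock: 7.2
eef_pos: [0.5599, -0.1231, 0.0543]
tool_rot: [0.054, 0.974, 0.012, -0.219]
ft_force: [-5.8, 1.1, 12.7]
grip_width: 0.0423
grasp_force: 63.6
```

```bash
python3 - <<'E'
from h import *
go((bed(55,-.7,22.5),RT))
E
```

```text
t 7.2 tcp [ 0.5599 -0.1231  0.0543] bed [51.2 -1.  22.3] rotbed [ 0.002  0.005 -0.003] Fbed [10.7 -0.5  9. ] w 0.0423 63.6 j [-0.2   0.87  0.45  1.59 -0.04 -0.08]
d [ 0.38 -0.03 -0.02] w [-0.002 -0.005  0.003]
```

Emit:
arm_command:
  increments:
    - {"dx": 0, "dy": 0, "dz": 0, "wx": 0, "wy": 0, "wz": 0, "grip": 5}
    - {"dx": 0, "dy": 0, "dz": 0, "wx": 0, "wy": 0, "wz": 0, "grip": 5.5}
    - {"dx": 0, "dy": 0, "dz": 0, "wx": 0, "wy": 0, "wz": 0, "grip": 5.8}
    - {"dx": 0, "dy": 0, "dz": -1, "wx": 0, "wy": 0, "wz": 0, "grip": 6}
    - {"dx": 0, "dy": 0, "dz": -4, "wx": 0, "wy": 0, "wz": 0, "grip": 6}
    - {"dx": 0, "dy": 0, "dz": -9, "wx": 0, "wy": 0, "wz": 0, "grip": 6}
    - {"dx": 0, "dy": 0, "dz": -13, "wx": 0, "wy": 0, "wz": 0, "grip": 6}
    - {"dx": 0, "dy": 0, "dz": -14, "wx": 0, "wy": 0, "wz": 0, "grip": 6}
    - {"dx": 0, "dy": 0, "dz": -14, "wx": 0, "wy": 0, "wz": 0, "grip": 6}

```text
clock: 8.1
eef_pos: [0.6229, -0.1299, 0.1816]
tool_rot: [0.054, 0.976, 0.011, -0.213]
ft_force: [-0.2, 0.3, -0.3]
grip_width: 0.0603
grasp_force: 0.0
```

```bash
cat >> h.py <<'E'
def bedlook(name):
    from workcell import viewer
    c=viewer.get_calibration("wrist");p,d=viewer.camera("wrist");cv2.imwrite(f"pics/{name}.png",p[:,:,::-1])
    Q=(cloud(d,c)-O)@RB*1000
    m=((abs(Q[...,2]-24)<5)&(d>0)&(Q[...,0]>0)&(Q[...,0]<225)&(abs(Q[...,1]-20)<110)).astype(np.uint8)
    n,l,s,ce=cv2.connectedComponentsWithStats(m)
    for i in range(1,n):
        if s[i,4]>300:
            q=Q[l==i];k=np.linalg.lstsq(np.c_[q[:,:2],np.ones(len(q))],q[:,2],rcond=None)[0]
            r=cv2.minAreaRect(q[:,:2].astype(np.float32));print("pk",ce[i].round(),s[i,4],np.round(r[0],1),np.round(r[1],1),round(r[2],1),"x",np.percentile(q[:,0],[1,99]).round(1),"z",np.median(q[:,2]).round(1),"slope",k[:2].round(3))
E
python3 - <<'E'
from h import *
go(([.4306,.351,.2],down(169.4)),([.4306,.351,.1],down(169.4)))
bedlook("w3")
E
```

```text
t 8.1 tcp [ 0.6229 -0.1299  0.1816] bed [ 47.6  -1.4 164.4] rotbed [ 0.003 -0.007 -0.003] Fbed [ 0.1 -0.3 -0.4] w 0.0603 0.0 j [-0.19  0.96  0.97  2.01 -0.03 -0.07]
d [22.97 45.69  8.42] w [-0.018 -0.429  0.074]
d [18.8  45.71 17.51] w [-0.018 -0.429  0.074]
pk [278.  46.] 5585 [166.6  -1.1] [44.7 64.5] 89.8 x [135.6 198. ] z 24.1 slope [-0.002  0.   ]
pk [279. 193.] 3982 [52.5 -1.5] [44.6 69.9] 89.9 x [18.7 87.1] z 23.8 slope [-0.006 -0.001]
```

Emit:
arm_command:
  increments:
    - {"dx": 23, "dy": 45.7, "dz": 8.4, "wx": -0.018, "wy": -0.429, "wz": 0.074, "grip": 6.5}
    - {"dx": 23, "dy": 45.7, "dz": 8.4, "wx": -0.018, "wy": -0.429, "wz": 0.074, "grip": 6.5}
    - {"dx": 23, "dy": 45.7, "dz": 8.4, "wx": -0.018, "wy": -0.429, "wz": 0.074, "grip": 6.5}
    - {"dx": 23, "dy": 45.7, "dz": 8.4, "wx": -0.018, "wy": -0.429, "wz": 0.074, "grip": 6.5}
    - {"dx": 23, "dy": 45.7, "dz": 8.4, "wx": -0.018, "wy": -0.429, "wz": 0.074, "grip": 6.5}
    - {"dx": 23, "dy": 45.7, "dz": 8.4, "wx": -0.018, "wy": -0.429, "wz": 0.074, "grip": 6.5}
    - {"dx": 23, "dy": 45.7, "dz": 8.4, "wx": -0.018, "wy": -0.429, "wz": 0.074, "grip": 6.5}
    - {"dx": 23, "dy": 45.7, "dz": 8.4, "wx": -0.018, "wy": -0.429, "wz": 0.074, "grip": 6.5}
    - {"dx": 23, "dy": 45.7, "dz": 8.4, "wx": -0.018, "wy": -0.429, "wz": 0.074, "grip": 6.5}
    - {"dx": 23, "dy": 45.7, "dz": 8.4, "wx": -0.018, "wy": -0.429, "wz": 0.074, "grip": 6.5}

```text
clock: 9.15
eef_pos: [0.4528, 0.288, 0.196]
tool_rot: [0.093, 0.996, -0.0, -0.004]
ft_force: [1.3, -0.2, 0.1]
grip_width: 0.065
grasp_force: 0.0
```

Emit:
arm_command:
  increments:
    - {"dx": 0, "dy": 0, "dz": 0, "wx": 0, "wy": 0, "wz": 0, "grip": 6.5}
    - {"dx": 0, "dy": 0, "dz": 0, "wx": 0, "wy": 0, "wz": 0, "grip": 6.5}
    - {"dx": 0, "dy": 0, "dz": 0, "wx": 0, "wy": 0, "wz": 0, "grip": 6.5}

```text
clock: 9.45
eef_pos: [0.4547, 0.2861, 0.1963]
tool_rot: [0.093, 0.996, -0.0, -0.004]
ft_force: [-0.2, -0.7, 0.1]
grip_width: 0.0649
grasp_force: 0.0
```

```bash
python3 - <<'E'
from h import *
from workcell import viewer
go(([.4302,.3515,.15],down(169.4)),([.4302,.3515,.024],down(169.4)))
c=viewer.get_calibration("wrist");p,d=viewer.camera("wrist")
for o in packs(p,d,c): 
    if o[1]>2000: print(*o)
E
```

```text
t 9.45 tcp [0.4547 0.2861 0.1963] bed [ 248.  -395.7   87.2] rotbed [-0.015 -0.428  0.072] Fbed [0.1 0.7 0.1] w 0.0649 0.0 j [0.56 0.35 0.01 1.24 0.   0.75]
d [3.58 5.98 4.65] w [-0.002 -0.008 -0.001]
d [ 3.48  6.   17.25] w [-0.002 -0.008 -0.001]
[343. 154.] 3626 [430.2 351.8] [44.6 69.9] 79.5 0.0239 [165.  12. 153.] [0.46  0.347 0.025]
[455. 172.] 3673 [466.2 454.5] [44.8 70.7] 22.2 0.0236 [110. 187. 207.] [0.455 0.483 0.024]
[233. 324.] 2275 [596.2 206.8] [44.3 72.2] 75.9 0.024 [167.  12. 152.] [0.626 0.2   0.025]
```

Emit:
arm_command:
  increments:
    - {"dx": 3.6, "dy": 6, "dz": 3, "wx": 0, "wy": -0.008, "wz": 0, "grip": 6.5}
    - {"dx": 3.6, "dy": 6, "dz": 5, "wx": 0, "wy": -0.008, "wz": 0, "grip": 6.5}
    - {"dx": 3.5, "dy": 6, "dz": 10, "wx": 0, "wy": -0.008, "wz": 0, "grip": 6.5}
    - {"dx": 3.5, "dy": 6, "dz": 14, "wx": 0, "wy": -0.008, "wz": 0, "grip": 6.5}
    - {"dx": 3.5, "dy": 6, "dz": 17.1, "wx": 0, "wy": -0.008, "wz": 0, "grip": 6.5}
    - {"dx": 3.5, "dy": 6, "dz": 17.1, "wx": 0, "wy": -0.008, "wz": 0, "grip": 6.5}
    - {"dx": 3.5, "dy": 6, "dz": 17.1, "wx": 0, "wy": -0.008, "wz": 0, "grip": 4}
    - {"dx": 3.5, "dy": 6, "dz": 17.1, "wx": 0, "wy": -0.008, "wz": 0, "grip": 4}
    - {"dx": 3.5, "dy": 6, "dz": 17.1, "wx": 0, "wy": -0.008, "wz": 0, "grip": 4}
    - {"dx": 3.5, "dy": 6, "dz": 17.1, "wx": 0, "wy": -0.008, "wz": 0, "grip": 4}

```text
clock: 10.5
eef_pos: [0.4322, 0.3537, 0.0285]
tool_rot: [0.093, 0.996, 0.001, 0.002]
ft_force: [0.0, -1.9, 3.0]
grip_width: 0.0424
grasp_force: 63.2
```

```bash
python3 - <<'E'
from h import *
go((bed(66,83,150),RT))
E
```

```text
t 10.5 tcp [0.4322 0.3537 0.0285] bed [ 204.2 -460.3  -77.6] rotbed [-0.019 -0.44   0.071] Fbed [1.  1.8 2.8] w 0.0424 63.2 j [ 0.69  0.54 -0.17  0.86 -0.    0.87]
d [-26.09 -52.54 -14.84] w [ 0.019  0.44  -0.071]
```

Emit:
arm_command:
  increments:
    - {"dx": 0, "dy": 0, "dz": -5, "wx": 0, "wy": 0, "wz": 0, "grip": 4}
    - {"dx": 0, "dy": 0, "dz": -10, "wx": 0, "wy": 0, "wz": 0, "grip": 4}
    - {"dx": -2, "dy": -4, "dz": -14, "wx": 0, "wy": 0, "wz": 0, "grip": 4}
    - {"dx": -4, "dy": -8, "dz": -17, "wx": 0, "wy": 0, "wz": 0, "grip": 4}
    - {"dx": -26.1, "dy": -52.5, "dz": -17, "wx": 0.019, "wy": 0.44, "wz": -0.071, "grip": 4}
    - {"dx": -26.1, "dy": -52.5, "dz": -17, "wx": 0.019, "wy": 0.44, "wz": -0.071, "grip": 4}
    - {"dx": -26.1, "dy": -52.5, "dz": -17, "wx": 0.019, "wy": 0.44, "wz": -0.071, "grip": 4}
    - {"dx": -26.1, "dy": -52.5, "dz": -17, "wx": 0.019, "wy": 0.44, "wz": -0.071, "grip": 4}
    - {"dx": -26.1, "dy": -52.5, "dz": -17, "wx": 0.019, "wy": 0.44, "wz": -0.071, "grip": 4}
    - {"dx": -26.1, "dy": -52.5, "dz": -17, "wx": 0.019, "wy": 0.44, "wz": -0.071, "grip": 4}

```text
clock: 11.5
eef_pos: [0.5346, -0.013, 0.193]
tool_rot: [0.055, 0.974, 0.011, -0.217]
ft_force: [0.5, 0.8, -0.4]
grip_width: 0.0423
grasp_force: 62.6
```

```bash
python3 - <<'E'
from h import *
go((bed(66,83,150),RT))
E
```

```text
t 11.5 tcp [ 0.5346 -0.013   0.193 ] bed [ 144.  -107.5  132. ] rotbed [0.003 0.002 0.001] Fbed [-0.5 -0.9 -0.2] w 0.0423 62.6 j [-0.04  0.69  0.47  1.79  0.03  0.07]
d [ -7.81 -19.05  -1.77] w [-0.003 -0.002 -0.001]
```

Emit:
arm_command:
  increments:
    - {"dx": -7.8, "dy": -19, "dz": 0, "wx": 0, "wy": 0, "wz": 0, "grip": 4}
    - {"dx": -7.8, "dy": -19, "dz": 0, "wx": 0, "wy": 0, "wz": 0, "grip": 4}
    - {"dx": -7.8, "dy": -19, "dz": 0, "wx": 0, "wy": 0, "wz": 0, "grip": 4}
    - {"dx": -7.8, "dy": -19, "dz": 0, "wx": 0, "wy": 0, "wz": 0, "grip": 4}
    - {"dx": -7.8, "dy": -19, "dz": 3, "wx": 0, "wy": 0, "wz": 0, "grip": 4}
    - {"dx": -7.8, "dy": -19, "dz": 6, "wx": 0, "wy": 0, "wz": 0, "grip": 4}
    - {"dx": -7.8, "dy": -19, "dz": 7, "wx": 0, "wy": 0, "wz": 0, "grip": 4}
    - {"dx": -7.8, "dy": -19, "dz": 7, "wx": 0, "wy": 0, "wz": 0, "grip": 4}
    - {"dx": -7.8, "dy": -19, "dz": 7, "wx": 0, "wy": 0, "wz": 0, "grip": 4}

```text
clock: 12.4
eef_pos: [0.5535, -0.2045, 0.0983]
tool_rot: [0.055, 0.975, 0.011, -0.217]
ft_force: [0.4, 0.6, -1.8]
grip_width: 0.0424
grasp_force: 62.6
```

```bash
python3 - <<'E'
from h import *
go((bed(64,83,29.5),RT))
bedlook("w4")
E
```

```text
t 12.4 tcp [ 0.5535 -0.2045  0.0983] bed [67.3 80.6 63.3] rotbed [0.003 0.001 0.   ] Fbed [-1.  -0.7 -1.5] w 0.0424 62.6 j [-0.31  0.86  0.55  1.69 -0.09 -0.18]
d [-0.33 -0.23  3.39] w [-0.003 -0.001 -0.   ]
pk [449.  64.] 12710 [163.6  -0.9] [45.2 58.5] 89.2 x [135.5 191.6] z 24.1 slope [-0.004 -0.015]
pk [419. 266.] 7513 [53.5 -1.2] [44.8 68.3] 89.3 x [25.3 87.2] z 23.7 slope [-0.007 -0.013]
```

Emit:
arm_command:
  increments:
    - {"dx": -0.5, "dy": -0.25, "dz": 2, "wx": 0, "wy": 0, "wz": 0, "grip": 4}
    - {"dx": -0.5, "dy": -0.25, "dz": 3, "wx": 0, "wy": 0, "wz": 0, "grip": 4}
    - {"dx": -0.5, "dy": -0.25, "dz": 3.4, "wx": 0, "wy": 0, "wz": 0, "grip": 4}
    - {"dx": -0.5, "dy": -0.25, "dz": 3.4, "wx": 0, "wy": 0, "wz": 0, "grip": 4}

```text
clock: 12.85
eef_pos: [0.543, -0.2058, 0.0654]
tool_rot: [0.055, 0.975, 0.011, -0.217]
ft_force: [-1.0, 0.3, -1.2]
grip_width: 0.0427
grasp_force: 62.7
```

Emit:
arm_command:
  increments:
    - {"dx": 0, "dy": 0, "dz": 0.1, "wx": 0, "wy": 0, "wz": 0, "grip": 4}
    - {"dx": 0, "dy": 0, "dz": 0.1, "wx": 0, "wy": 0, "wz": 0, "grip": 4}

```text
clock: 13.05
eef_pos: [0.5429, -0.2059, 0.0647]
tool_rot: [0.055, 0.975, 0.011, -0.217]
ft_force: [0.4, 0.5, 2.1]
grip_width: 0.0419
grasp_force: 63.0
```

```bash
python3 - <<'E'
from h import *
go((bed(64,83,29.5),RT))
E
```

```text
t 13.05 tcp [ 0.5429 -0.2059  0.0647] bed [62.4 83.2 28.5] rotbed [0.003 0.001 0.   ] Fbed [ 0.6 -0.5  2. ] w 0.0419 63.0 j [-0.32  0.87  0.47  1.6  -0.09 -0.19]
d [ 0.16  0.02 -0.1 ] w [-0.003 -0.001 -0.   ]
```

Emit:
arm_command:
  increments:
    - {"dx": -0.3, "dy": 0, "dz": 0, "wx": 0, "wy": 0, "wz": 0, "grip": 4}
    - {"dx": -0.6, "dy": 0, "dz": 0, "wx": 0, "wy": 0, "wz": 0, "grip": 4}
    - {"dx": -0.8, "dy": 0, "dz": 0, "wx": 0, "wy": 0, "wz": 0, "grip": 4}
    - {"dx": -1.0, "dy": 0, "dz": 0, "wx": 0, "wy": 0, "wz": 0, "grip": 4}
    - {"dx": -1.1, "dy": 0, "dz": 0, "wx": 0, "wy": 0, "wz": 0, "grip": 4}
    - {"dx": -1.2, "dy": 0, "dz": 0, "wx": 0, "wy": 0, "wz": 0, "grip": 4}
    - {"dx": -1.2, "dy": 0, "dz": 0, "wx": 0, "wy": 0, "wz": 0, "grip": 4}

```text
clock: 13.75
eef_pos: [0.5532, -0.2073, 0.0599]
tool_rot: [0.055, 0.974, 0.011, -0.217]
ft_force: [-1.5, -0.2, 6.9]
grip_width: 0.042
grasp_force: 63.5
```

```bash
python3 - <<'E'
from h import *
go((bed(64,83,29.5),RT))
E
```

```text
t 13.75 tcp [ 0.5532 -0.2073  0.0599] bed [51.  83.4 28.5] rotbed [0.003 0.002 0.001] Fbed [4.2 0.3 5.6] w 0.042 63.5 j [-0.32  0.9   0.51  1.62 -0.09 -0.18]
d [ 1.3   0.04 -0.1 ] w [-0.003 -0.002 -0.001]
```

Emit:
arm_command:
  increments:
    - {"dx": -0.1, "dy": 0, "dz": 0, "wx": 0, "wy": 0, "wz": 0, "grip": 4}
    - {"dx": -0.2, "dy": 0, "dz": 0, "wx": 0, "wy": 0, "wz": 0, "grip": 4}
    - {"dx": -0.2, "dy": 0, "dz": 0, "wx": 0, "wy": 0, "wz": 0, "grip": 4}

```text
clock: 14.05
eef_pos: [0.5538, -0.2074, 0.0596]
tool_rot: [0.055, 0.974, 0.011, -0.219]
ft_force: [-4.1, -0.2, 10.2]
grip_width: 0.0422
grasp_force: 63.7
```

```bash
python3 - <<'E'
from h import *
go((bed(64,83,29.5),RT))
E
```

```text
t 14.05 tcp [ 0.5538 -0.2074  0.0596] bed [50.3 83.4 28.5] rotbed [0.003 0.005 0.001] Fbed [8.  0.6 7.5] w 0.0422 63.7 j [-0.32  0.9   0.52  1.62 -0.09 -0.18]
d [ 1.37  0.04 -0.1 ] w [-0.003 -0.005 -0.001]
```

Emit:
arm_command:
  increments:
    - {"dx": -0.1, "dy": 0, "dz": 0, "wx": 0, "wy": 0, "wz": 0, "grip": 4}
    - {"dx": -0.1, "dy": 0, "dz": 0, "wx": 0, "wy": 0, "wz": 0, "grip": 5}
    - {"dx": -0.1, "dy": 0, "dz": 0, "wx": 0, "wy": 0, "wz": 0, "grip": 5.5}
    - {"dx": -0.1, "dy": 0, "dz": 0, "wx": 0, "wy": 0, "wz": 0, "grip": 5.8}
    - {"dx": 0, "dy": 0, "dz": -1, "wx": 0, "wy": 0, "wz": 0, "grip": 6}
    - {"dx": 0, "dy": 0, "dz": -4, "wx": 0, "wy": 0, "wz": 0, "grip": 6}
    - {"dx": 0, "dy": 0, "dz": -9, "wx": 0, "wy": 0, "wz": 0, "grip": 6}
    - {"dx": 0, "dy": 0, "dz": -13, "wx": 0, "wy": 0, "wz": 0, "grip": 6}
    - {"dx": 0, "dy": 0, "dz": -14, "wx": 0, "wy": 0, "wz": 0, "grip": 6}
    - {"dx": 0, "dy": 0, "dz": -14, "wx": 0, "wy": 0, "wz": 0, "grip": 6}

```text
clock: 15.05
eef_pos: [0.6159, -0.2139, 0.1867]
tool_rot: [0.055, 0.975, 0.01, -0.214]
ft_force: [-0.2, -1.0, 0.7]
grip_width: 0.0601
grasp_force: 0.0
```

```bash
python3 - <<'E'
from h import *
go(([.5945,.207,.2],down(165)))
bedlook("w5")
E
```

```text
t 15.05 tcp [ 0.6159 -0.2139  0.1867] bed [ 47.5  82.9 170.1] rotbed [ 0.004 -0.004  0.001] Fbed [0.4 1.  0.6] w 0.0601 0.0 j [-0.3   1.02  1.11  2.08 -0.08 -0.17]
d [ 6.84 41.58  1.52] w [-0.036 -0.432  0.146]
pk [387.  46.] 5546 [167.5  -0.8] [44.8 65.7] 89.1 x [135.6 199.6] z 24.0 slope [-0.003 -0.01 ]
pk [478. 140.] 390 [ 98.3 -82.9] [43.4  2.8] 0.4 x [ 77.5 119.8] z 24.1 slope [-0.003  0.115]
pk [279. 192.] 3832 [52.5 83. ] [44.6 70.4] 89.5 x [18.6 87.4] z 23.7 slope [-0.006 -0.001]
pk [374. 192.] 3909 [52.4 -1.3] [69.9 45.2] 0.1 x [18.5 87. ] z 23.8 slope [-0.007 -0.011]
```

Emit:
arm_command:
  increments:
    - {"dx": 6.8, "dy": 41.6, "dz": 1.5, "wx": -0.036, "wy": -0.432, "wz": 0.14, "grip": 6.5}
    - {"dx": 6.8, "dy": 41.6, "dz": 1.5, "wx": -0.036, "wy": -0.432, "wz": 0.14, "grip": 6.5}
    - {"dx": 6.8, "dy": 41.6, "dz": 1.5, "wx": -0.036, "wy": -0.432, "wz": 0.14, "grip": 6.5}
    - {"dx": 6.8, "dy": 41.6, "dz": 1.5, "wx": -0.036, "wy": -0.432, "wz": 0.14, "grip": 6.5}
    - {"dx": 6.8, "dy": 41.6, "dz": 1.5, "wx": -0.036, "wy": -0.432, "wz": 0.14, "grip": 6.5}
    - {"dx": 6.8, "dy": 41.6, "dz": 1.5, "wx": -0.036, "wy": -0.432, "wz": 0.14, "grip": 6.5}
    - {"dx": 6.8, "dy": 41.6, "dz": 1.5, "wx": -0.036, "wy": -0.432, "wz": 0.14, "grip": 6.5}
    - {"dx": 6.8, "dy": 41.6, "dz": 1.5, "wx": -0.036, "wy": -0.432, "wz": 0.14, "grip": 6.5}
    - {"dx": 6.8, "dy": 41.6, "dz": 1.5, "wx": -0.036, "wy": -0.432, "wz": 0.14, "grip": 6.5}
    - {"dx": 6.8, "dy": 41.6, "dz": 1.5, "wx": -0.036, "wy": -0.432, "wz": 0.14, "grip": 6.5}

```text
clock: 16.1
eef_pos: [0.5908, 0.2115, 0.197]
tool_rot: [0.125, 0.992, 0.001, -0.004]
ft_force: [0.7, -0.5, -0.4]
grip_width: 0.0649
grasp_force: 0.0
```

Emit:
arm_command:
  increments:
    - {"dx": 0, "dy": 0, "dz": 0, "wx": 0, "wy": 0, "wz": 0, "grip": 6.5}
    - {"dx": 0, "dy": 0, "dz": 0, "wx": 0, "wy": 0, "wz": 0, "grip": 6.5}

```text
clock: 16.3
eef_pos: [0.5923, 0.2066, 0.1974]
tool_rot: [0.128, 0.992, 0.0, -0.004]
ft_force: [-0.4, -0.4, 0.4]
grip_width: 0.0651
grasp_force: 0.0
```

```bash
python3 - <<'E'
from h import *
from workcell import viewer
go(([.595,.207,.15],down(165.8)),([.595,.207,.024],down(165.8)))
c=viewer.get_calibration("wrist");p,d=viewer.camera("wrist")
for o in packs(p,d,c): 
    if o[1]>1500: print(*o)
E
```

```text
t 16.3 tcp [0.5923 0.2066 0.1974] bed [ 116.4 -332.2  149.7] rotbed [-0.031 -0.428  0.14 ] Fbed [0.5 0.4 0.2] w 0.0651 0.0 j [0.33 0.53 0.29 1.34 0.   0.59]
d [-0.29  0.11  4.74] w [-0.001 -0.008 -0.008]
d [-0.39  0.12 17.34] w [-0.001 -0.008 -0.008]
[280. 195.] 3168 [596.6 206.5] [44.1 70.7] 76.6 0.0239 [167.  12. 151.] [0.626 0.2   0.025]
[ 46. 242.] 3318 [578.  -39.6] [104.9  62.4] 82.6 0.0253 [ 13.  11. 192.] None
[291. 294.] 2498 [707.7 190.4] [71.4 44.7] 33.8 0.024 [170.  93. 243.] [0.682 0.174 0.024]
```

Emit:
arm_command:
  increments:
    - {"dx": -0.4, "dy": 0.1, "dz": 5, "wx": 0, "wy": -0.008, "wz": -0.022, "grip": 6.5}
    - {"dx": -0.4, "dy": 0.1, "dz": 10, "wx": 0, "wy": -0.008, "wz": -0.022, "grip": 6.5}
    - {"dx": -0.4, "dy": 0.1, "dz": 14, "wx": 0, "wy": -0.008, "wz": -0.022, "grip": 6.5}
    - {"dx": -0.4, "dy": 0.1, "dz": 17.3, "wx": 0, "wy": -0.008, "wz": -0.022, "grip": 6.5}
    - {"dx": -0.4, "dy": 0.1, "dz": 17.3, "wx": 0, "wy": -0.008, "wz": -0.022, "grip": 6.5}
    - {"dx": -0.4, "dy": 0.1, "dz": 17.3, "wx": 0, "wy": -0.008, "wz": -0.022, "grip": 6.5}
    - {"dx": -0.4, "dy": 0.1, "dz": 17.3, "wx": 0, "wy": -0.008, "wz": -0.022, "grip": 4}
    - {"dx": -0.4, "dy": 0.1, "dz": 17.3, "wx": 0, "wy": -0.008, "wz": -0.022, "grip": 4}
    - {"dx": -0.4, "dy": 0.1, "dz": 17.3, "wx": 0, "wy": -0.008, "wz": -0.022, "grip": 4}
    - {"dx": -0.4, "dy": 0.1, "dz": 17.3, "wx": 0, "wy": -0.008, "wz": -0.022, "grip": 4}

```text
clock: 17.35
eef_pos: [0.5989, 0.2081, 0.029]
tool_rot: [0.117, 0.993, 0.001, 0.004]
ft_force: [0.3, -1.0, 7.1]
grip_width: 0.0422
grasp_force: 63.6
```

```bash
python3 - <<'E'
from h import *
go((bed(182,83,130),RT))
E
```

```text
t 17.35 tcp [0.5989 0.2081 0.029 ] bed [ 3.940e+01 -3.345e+02 -1.000e-01] rotbed [-0.03  -0.444  0.118] Fbed [2.6 1.  6.6] w 0.0422 63.6 j [ 0.33  0.66  0.06  0.96 -0.    0.57]
d [  2.19 -42.27 -18.  ] w [ 0.03   0.444 -0.118]
```

Emit:
arm_command:
  increments:
    - {"dx": 0, "dy": 0, "dz": -5, "wx": 0, "wy": 0, "wz": 0, "grip": 4}
    - {"dx": 0, "dy": 0, "dz": -10, "wx": 0, "wy": 0, "wz": 0, "grip": 4}
    - {"dx": 0, "dy": -3, "dz": -14, "wx": 0, "wy": 0, "wz": 0, "grip": 4}
    - {"dx": 0, "dy": -7, "dz": -18, "wx": 0, "wy": 0.1, "wz": 0, "grip": 4}
    - {"dx": 2.2, "dy": -42.3, "dz": -18, "wx": 0.03, "wy": 0.444, "wz": -0.118, "grip": 4}
    - {"dx": 2.2, "dy": -42.3, "dz": -18, "wx": 0.03, "wy": 0.444, "wz": -0.118, "grip": 4}
    - {"dx": 2.2, "dy": -42.3, "dz": -18, "wx": 0.03, "wy": 0.444, "wz": -0.118, "grip": 4}
    - {"dx": 2.2, "dy": -42.3, "dz": -18, "wx": 0.03, "wy": 0.444, "wz": -0.118, "grip": 4}
    - {"dx": 2.2, "dy": -42.3, "dz": -18, "wx": 0.03, "wy": 0.444, "wz": -0.118, "grip": 4}
    - {"dx": 2.2, "dy": -42.3, "dz": -18, "wx": 0.03, "wy": 0.444, "wz": -0.118, "grip": 4}

```text
clock: 18.35
eef_pos: [0.4933, -0.1447, 0.2044]
tool_rot: [0.055, 0.974, 0.011, -0.219]
ft_force: [1.1, -0.1, -2.0]
grip_width: 0.0422
grasp_force: 62.6
```

```bash
python3 - <<'E'
from h import *
go((bed(183,83,130),RT))
E
```

```text
t 18.35 tcp [ 0.4933 -0.1447  0.2044] bed [172.4  28.  131.4] rotbed [0.002 0.005 0.001] Fbed [-1.8 -0.  -1.4] w 0.0422 62.6 j [-0.25  0.64  0.41  1.78 -0.06 -0.12]
d [ 1.05 -5.5   0.15] w [-0.002 -0.005 -0.001]
```

Emit:
arm_command:
  increments:
    - {"dx": 0.6, "dy": -5.5, "dz": 0, "wx": 0, "wy": -0.005, "wz": 0, "grip": 4}
    - {"dx": 0.6, "dy": -5.5, "dz": 0, "wx": 0, "wy": -0.005, "wz": 0, "grip": 4}
    - {"dx": 0.6, "dy": -5.5, "dz": 4, "wx": 0, "wy": -0.005, "wz": 0, "grip": 4}
    - {"dx": 0.6, "dy": -5.5, "dz": 8, "wx": 0, "wy": -0.005, "wz": 0, "grip": 4}
    - {"dx": 0.6, "dy": -5.5, "dz": 9.2, "wx": 0, "wy": -0.005, "wz": 0, "grip": 4}
    - {"dx": 0.6, "dy": -5.5, "dz": 9.2, "wx": 0, "wy": -0.005, "wz": 0, "grip": 4}
    - {"dx": 0.6, "dy": -5.5, "dz": 9.2, "wx": 0, "wy": -0.005, "wz": 0, "grip": 4}

```text
clock: 19.05
eef_pos: [0.4438, -0.1925, 0.1247]
tool_rot: [0.055, 0.975, 0.011, -0.216]
ft_force: [0.5, 0.1, -2.7]
grip_width: 0.0427
grasp_force: 62.5
```

```bash
python3 - <<'E'
from h import *
go((bed(178,83,30),RT))
E
```

```text
t 19.05 tcp [ 0.4438 -0.1925  0.1247] bed [178.4  81.   40.6] rotbed [ 0.002 -0.001  0.   ] Fbed [-1.5 -0.1 -2.3] w 0.0427 62.5 j [-0.35  0.62  0.16  1.54 -0.1  -0.21]
d [-0.04 -0.19  1.06] w [-0.002  0.001 -0.   ]
```

Emit:
arm_command:
  increments:
    - {"dx": 0, "dy": -0.2, "dz": 0.6, "wx": 0, "wy": 0, "wz": 0, "grip": 4}
    - {"dx": 0, "dy": -0.2, "dz": 1.0, "wx": 0, "wy": 0, "wz": 0, "grip": 4}
    - {"dx": 0, "dy": -0.2, "dz": 1.1, "wx": 0, "wy": 0, "wz": 0, "grip": 4}
    - {"dx": 0, "dy": -0.2, "dz": 1.1, "wx": 0, "wy": 0, "wz": 0, "grip": 4}

```text
clock: 19.45
eef_pos: [0.4386, -0.1942, 0.1143]
tool_rot: [0.056, 0.975, 0.011, -0.216]
ft_force: [0.7, -0.5, -0.7]
grip_width: 0.0425
grasp_force: 62.8
```

Emit:
arm_command:
  increments:
    - {"dx": 0, "dy": 0, "dz": 0.1, "wx": 0, "wy": 0, "wz": 0, "grip": 4}
    - {"dx": 0, "dy": 0, "dz": 0.1, "wx": 0, "wy": 0, "wz": 0, "grip": 4}

```text
clock: 19.65
eef_pos: [0.4385, -0.1942, 0.1142]
tool_rot: [0.056, 0.975, 0.011, -0.215]
ft_force: [1.4, 0.4, 4.8]
grip_width: 0.0423
grasp_force: 63.3
```

```bash
python3 - <<'E'
from h import *
go((bed(178,83,30),RT))
E
```

```text
t 19.65 tcp [ 0.4385 -0.1942  0.1142] bed [178.6  83.4  28.9] rotbed [ 0.002 -0.001  0.001] Fbed [ 0.8 -0.6  4.9] w 0.0423 63.3 j [-0.36  0.62  0.13  1.51 -0.1  -0.22]
d [-0.06  0.04 -0.11] w [-0.002  0.001 -0.001]
```

Contact made with the bed; push home.

Emit:
arm_command:
  increments:
    - {"dx": -0.3, "dy": 0, "dz": -0.05, "wx": 0, "wy": 0, "wz": 0, "grip": 4}
    - {"dx": -0.5, "dy": 0, "dz": -0.05, "wx": 0, "wy": 0, "wz": 0, "grip": 4}
    - {"dx": -0.7, "dy": 0, "dz": -0.05, "wx": 0, "wy": 0, "wz": 0, "grip": 4}
    - {"dx": -0.9, "dy": 0, "dz": -0.05, "wx": 0, "wy": 0, "wz": 0, "grip": 4}
    - {"dx": -1.0, "dy": 0, "dz": -0.05, "wx": 0, "wy": 0, "wz": 0, "grip": 4}
    - {"dx": -1.0, "dy": 0, "dz": -0.05, "wx": 0, "wy": 0, "wz": 0, "grip": 4}

```text
clock: 20.25
eef_pos: [0.4466, -0.1953, 0.1104]
tool_rot: [0.055, 0.975, 0.011, -0.217]
ft_force: [-0.4, -0.3, 8.3]
grip_width: 0.0426
grasp_force: 63.8
```

```bash
python3 - <<'E'
from h import *
go((bed(178,83,30),RT))
E
```

```text
t 20.25 tcp [ 0.4466 -0.1953  0.1104] bed [169.6  83.6  29. ] rotbed [0.002 0.002 0.001] Fbed [3.8 0.3 7.4] w 0.0426 63.8 j [-0.35  0.64  0.16  1.51 -0.1  -0.22]
d [ 0.84  0.06 -0.1 ] w [-0.002 -0.002 -0.001]
```

Emit:
arm_command:
  increments:
    - {"dx": -0.1, "dy": 0, "dz": 0, "wx": 0, "wy": 0, "wz": 0, "grip": 4}
    - {"dx": -0.2, "dy": 0, "dz": 0, "wx": 0, "wy": 0, "wz": 0, "grip": 4}
    - {"dx": -0.2, "dy": 0, "dz": 0, "wx": 0, "wy": 0, "wz": 0, "grip": 4}

```text
clock: 20.55
eef_pos: [0.4481, -0.1955, 0.1097]
tool_rot: [0.055, 0.974, 0.011, -0.217]
ft_force: [-1.8, 0.2, 9.8]
grip_width: 0.0419
grasp_force: 63.8
```

```bash
python3 - <<'E'
from h import *
go((bed(178,83,30),RT))
E
```

```text
t 20.55 tcp [ 0.4481 -0.1955  0.1097] bed [167.9  83.6  29. ] rotbed [0.002 0.002 0.001] Fbed [5.8 0.  8.1] w 0.0419 63.8 j [-0.35  0.65  0.16  1.51 -0.1  -0.22]
d [ 1.01  0.06 -0.1 ] w [-0.002 -0.002 -0.001]
```

Emit:
arm_command:
  increments:
    - {"dx": -0.1, "dy": 0, "dz": 0, "wx": 0, "wy": 0, "wz": 0, "grip": 4}
    - {"dx": -0.2, "dy": 0, "dz": 0, "wx": 0, "wy": 0, "wz": 0, "grip": 4}
    - {"dx": -0.2, "dy": 0, "dz": 0, "wx": 0, "wy": 0, "wz": 0, "grip": 4}

```text
clock: 20.85
eef_pos: [0.449, -0.1956, 0.1093]
tool_rot: [0.055, 0.974, 0.011, -0.218]
ft_force: [-2.9, -0.1, 12.8]
grip_width: 0.0424
grasp_force: 63.9
```

```bash
python3 - <<'E'
from h import *
go((bed(178,83,30),RT))
E
```

```text
t 20.85 tcp [ 0.449  -0.1956  0.1093] bed [166.9  83.6  29. ] rotbed [0.002 0.004 0.001] Fbed [ 8.   0.4 10.4] w 0.0424 63.9 j [-0.35  0.65  0.17  1.52 -0.1  -0.21]
d [ 1.11  0.06 -0.1 ] w [-0.002 -0.004 -0.001]
```

Emit:
arm_command:
  increments:
    - {"dx": -0.1, "dy": 0, "dz": -0.05, "wx": 0, "wy": 0, "wz": 0, "grip": 4}
    - {"dx": -0.2, "dy": 0, "dz": -0.05, "wx": 0, "wy": 0, "wz": 0, "grip": 4}
    - {"dx": -0.2, "dy": 0, "dz": -0.05, "wx": 0, "wy": 0, "wz": 0, "grip": 4}

```text
clock: 21.15
eef_pos: [0.4492, -0.1956, 0.1093]
tool_rot: [0.056, 0.974, 0.011, -0.22]
ft_force: [-6.8, 0.3, 14.8]
grip_width: 0.0427
grasp_force: 64.0
```

```bash
python3 - <<'E'
from h import *
go((bed(178,83,30),RT))
E
```

```text
t 21.15 tcp [ 0.4492 -0.1956  0.1093] bed [166.7  83.6  29.1] rotbed [0.002 0.008 0.001] Fbed [12.4  0.5 10.6] w 0.0427 64.0 j [-0.35  0.65  0.17  1.52 -0.1  -0.21]
d [ 1.13  0.05 -0.08] w [-0.002 -0.008 -0.001]
```

Stopped at 166.7 with 12 N, so it is home. Release and back off.

Emit:
arm_command:
  increments:
    - {"dx": 0, "dy": 0, "dz": 0, "wx": 0, "wy": 0, "wz": 0, "grip": 5}
    - {"dx": 0, "dy": 0, "dz": 0, "wx": 0, "wy": 0, "wz": 0, "grip": 5.5}
    - {"dx": 0, "dy": 0, "dz": 0, "wx": 0, "wy": 0, "wz": 0, "grip": 5.8}
    - {"dx": 0.1, "dy": 0, "dz": -1, "wx": 0, "wy": 0, "wz": 0, "grip": 6}
    - {"dx": 0.1, "dy": 0, "dz": -4, "wx": 0, "wy": 0, "wz": 0, "grip": 6}
    - {"dx": 0, "dy": 0, "dz": -9, "wx": 0, "wy": 0, "wz": 0, "grip": 6}
    - {"dx": 0, "dy": 0, "dz": -13, "wx": 0, "wy": 0, "wz": 0, "grip": 6}
    - {"dx": 0, "dy": 0, "dz": -13, "wx": 0, "wy": 0, "wz": 0, "grip": 6}
    - {"dx": 0, "dy": 0, "dz": -13, "wx": 0, "wy": 0, "wz": 0, "grip": 6}

```text
clock: 22.05
eef_pos: [0.5083, -0.2019, 0.2257]
tool_rot: [0.055, 0.975, 0.011, -0.215]
ft_force: [-0.1, -0.0, -0.8]
grip_width: 0.0597
grasp_force: 0.0
```

```bash
python3 - <<'E'
from h import *
go((bed(99,-88.6,100),RT),(bed(99,-88.6,40),RT))
bedlook("w6")
E
```

```text
t 22.05 tcp [ 0.5083 -0.2019  0.2257] bed [162.1  83.1 159.7] rotbed [ 0.003 -0.002  0.001] Fbed [-0.2  0.1 -0.7] w 0.0597 0.0 j [-0.33  0.7   0.56  1.87 -0.09 -0.2 ]
d [-6.29 17.19  5.94] w [-0.003  0.002 -0.001]
d [-6.28 17.21 11.94] w [-0.003  0.002 -0.001]
pk [279. 193.] 4114 [169.2  83.1] [44.6 70.3] 89.6 x [135.8 203.9] z 23.7 slope [-0.006 -0.002]
pk [377. 192.] 4234 [169.8  -0.6] [44.4 70.3] 89.7 x [135.8 204.6] z 24.1 slope [-0.005 -0.012]
pk [461. 266.] 324 [ 99.5 -82.6] [ 7.7 44.1] 81.1 x [ 77.9 120.7] z 24.3 slope [-0.003  0.054]
pk [279. 309.] 2895 [52.8 83.1] [44.5 72. ] 89.1 x [19.2 87.8] z 23.8 slope [-0.01  -0.001]
```

View pics/w6.png

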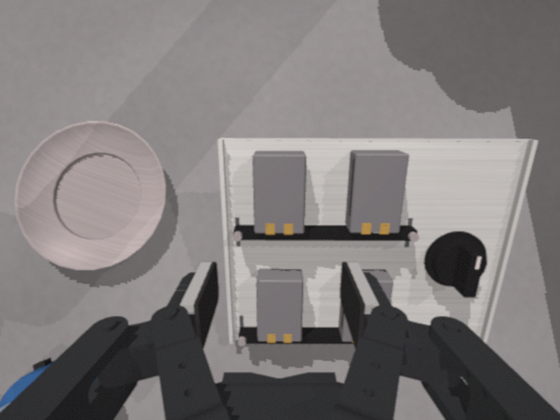

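The picture shows all packs in neat rows: the high pair at (279,193) and (377,192), the low ones at (279,309) and half-hidden near (370,305). The switch, at (457,260), is still off.

Emit:
arm_command:
  increments:
    - {"dx": -6.3, "dy": 17.2, "dz": 0, "wx": 0, "wy": 0, "wz": 0, "grip": 4.5}
    - {"dx": -6.3, "dy": 17.2, "dz": 0, "wx": 0, "wy": 0, "wz": 0, "grip": 4.5}
    - {"dx": -6.3, "dy": 17.2, "dz": 0, "wx": 0, "wy": 0, "wz": 0, "grip": 4.5}
    - {"dx": -6.3, "dy": 17.2, "dz": 0, "wx": 0, "wy": 0, "wz": 0, "grip": 4.5}
    - {"dx": -6.3, "dy": 17.2, "dz": 4, "wx": 0, "wy": 0, "wz": 0, "grip": 4.5}
    - {"dx": -6.3, "dy": 17.2, "dz": 6, "wx": 0, "wy": 0, "wz": 0, "grip": 4.5}
    - {"dx": -6.3, "dy": 17.2, "dz": 6, "wx": 0, "wy": 0, "wz": 0, "grip": 4.5}
    - {"dx": -6.3, "dy": 17.2, "dz": 6, "wx": 0, "wy": 0, "wz": 0, "grip": 4.5}

```text
clock: 22.9
eef_pos: [0.5571, -0.0347, 0.1431]
tool_rot: [0.056, 0.974, 0.011, -0.218]
ft_force: [-0.0, -0.3, 0.1]
grip_width: 0.0449
grasp_force: 0.0
```

```bash
python3 - <<'E'
from h import *
go((bed(99,-88.6,39),RT))
bedlook("w7")
E
```

```text
t 22.9 tcp [ 0.5571 -0.0347  0.1431] bed [100.4 -88.5  97.3] rotbed [0.002 0.004 0.001] Fbed [0.  0.3 0.1] w 0.0449 0.0 j [-0.07  0.77  0.49  1.73  0.02  0.04]
d [-0.16  0.02  5.83] w [-0.002 -0.004 -0.001]
pk [134. 121.] 8967 [169.9  -1.7] [70.1 44.9] 0.2 x [136.  204.1] z 24.2 slope [-0.003  0.014]
pk [ 18. 131.] 4230 [168.4  68.7] [27.4 72.6] 80.1 x [135.1 202.8] z 23.7 slope [0.003 0.084]
pk [ 41. 290.] 5661 [52.6 82.4] [46.1 71.9] 90.0 x [19.2 88. ] z 23.9 slope [-0.009  0.022]
pk [156. 279.] 4068 [60. -2.] [44.5 56.3] 89.5 x [35.1 87.6] z 23.8 slope [-0.015  0.011]
```

Emit:
arm_command:
  increments:
    - {"dx": -0.1, "dy": 0, "dz": 3, "wx": 0, "wy": 0, "wz": 0, "grip": 4}
    - {"dx": -0.1, "dy": 0, "dz": 5, "wx": 0, "wy": 0, "wz": 0, "grip": 4}
    - {"dx": -0.1, "dy": 0, "dz": 5.7, "wx": 0, "wy": 0, "wz": 0, "grip": 4}
    - {"dx": -0.1, "dy": 0, "dz": 5.7, "wx": 0, "wy": 0, "wz": 0, "grip": 4}
    - {"dx": -0.1, "dy": 0, "dz": 5.7, "wx": 0, "wy": 0, "wz": 0, "grip": 4}

```text
clock: 23.45
eef_pos: [0.5361, -0.0324, 0.0928]
tool_rot: [0.056, 0.975, 0.011, -0.215]
ft_force: [0.2, 0.8, -0.9]
grip_width: 0.0403
grasp_force: 0.0
```

Emit:
arm_command:
  increments:
    - {"dx": 0, "dy": 0, "dz": 0, "wx": 0, "wy": 0, "wz": 0, "grip": 2.5}
    - {"dx": 0, "dy": 0, "dz": 0, "wx": 0, "wy": 0, "wz": 0, "grip": 1}
    - {"dx": 0, "dy": 0, "dz": 0, "wx": 0, "wy": 0, "wz": 0, "grip": 1}
    - {"dx": 0, "dy": 0, "dz": 0, "wx": 0, "wy": 0, "wz": 0, "grip": 1}

```text
clock: 23.85
eef_pos: [0.5359, -0.0324, 0.0925]
tool_rot: [0.056, 0.975, 0.011, -0.215]
ft_force: [2.1, -1.4, 5.4]
grip_width: 0.0109
grasp_force: 39.8
```

```bash
python3 - <<'E'
from h import *
go((bed(99,-88.6,39),RT))
E
```

```text
t 23.85 tcp [ 0.5359 -0.0324  0.0925] bed [ 98.3 -88.4  42.4] rotbed [ 0.002 -0.002  0.001] Fbed [0.3 1.1 5.8] w 0.0109 39.8 j [-0.07  0.76  0.33  1.58  0.02  0.04]
d [0.07 0.02 0.34] w [-0.002  0.002 -0.001]
```

Gripped. Turn clockwise.

Emit:
arm_command:
  increments:
    - {"dx": 0, "dy": 0, "dz": 0, "wx": 0, "wy": 0, "wz": 0.12, "grip": 1}
    - {"dx": 0, "dy": 0, "dz": 0, "wx": 0, "wy": 0, "wz": 0.24, "grip": 1}
    - {"dx": 0, "dy": 0, "dz": 0, "wx": 0, "wy": 0, "wz": 0.36, "grip": 1}
    - {"dx": 0, "dy": 0, "dz": 0, "wx": 0, "wy": 0, "wz": 0.48, "grip": 1}
    - {"dx": 0, "dy": 0, "dz": 0, "wx": 0, "wy": 0, "wz": 0.6, "grip": 1}
    - {"dx": 0, "dy": 0, "dz": 0, "wx": 0, "wy": 0, "wz": 0.72, "grip": 1}
    - {"dx": 0, "dy": 0, "dz": 0, "wx": 0, "wy": 0, "wz": 0.84, "grip": 1}
    - {"dx": 0, "dy": 0, "dz": 0, "wx": 0, "wy": 0, "wz": 0.96, "grip": 1}
    - {"dx": 0, "dy": 0, "dz": 0, "wx": 0, "wy": 0, "wz": 1.08, "grip": 1}
    - {"dx": 0, "dy": 0, "dz": 0, "wx": 0, "wy": 0, "wz": 1.18, "grip": 1}

```text
clock: 24.85
eef_pos: [0.5357, -0.0328, 0.0926]
tool_rot: [0.59, 0.778, -0.111, -0.185]
ft_force: [1.8, -2.4, 5.4]
grip_width: 0.011
grasp_force: 39.9
```

```bash
python3 - <<'E'
from h import *
go((bed(99,-88.6,39),RT))
E
```

```text
t 24.85 tcp [ 0.5357 -0.0328  0.0926] bed [ 98.5 -88.   42.4] rotbed [ 0.002 -0.003  1.186] Fbed [0.4 2.2 5.8] w 0.011 39.9 j [-0.07  0.76  0.33  1.58  0.02  1.23]
d [ 0.07 -0.03  0.34] w [-0.002  0.003 -1.186]
```

Emit:
arm_command:
  increments:
    - {"dx": 0, "dy": 0, "dz": 0, "wx": 0, "wy": 0, "wz": 0, "grip": 2}
    - {"dx": 0, "dy": 0, "dz": 0, "wx": 0, "wy": 0, "wz": 0, "grip": 3}
    - {"dx": 0, "dy": 0, "dz": -0.5, "wx": 0, "wy": 0, "wz": 0, "grip": 3.5}
    - {"dx": 0, "dy": 0, "dz": -4, "wx": 0, "wy": 0, "wz": 0, "grip": 3.5}
    - {"dx": 0, "dy": 0, "dz": -9, "wx": 0, "wy": 0, "wz": 0, "grip": 3.5}
    - {"dx": 0, "dy": 0, "dz": -14, "wx": 0, "wy": 0, "wz": 0, "grip": 3.5}
    - {"dx": 0, "dy": 0, "dz": -15, "wx": 0, "wy": 0, "wz": 0, "grip": 3.5}
    - {"dx": 0, "dy": 0, "dz": -15, "wx": 0, "wy": 0, "wz": 0, "grip": 3.5}
    - {"dx": 0, "dy": 0, "dz": -15, "wx": 0, "wy": 0, "wz": 0, "grip": 3.5}

```text
clock: 25.75
eef_pos: [0.5978, -0.0388, 0.2261]
tool_rot: [0.588, 0.779, -0.112, -0.187]
ft_force: [-0.1, -0.5, 0.1]
grip_width: 0.0348
grasp_force: 0.0
```

```bash
python3 - <<'E'
from h import *
from workcell import viewer
go()
bedlook("w8")
for n in ["wrist","top"]:
    c=viewer.get_calibration(n);p,d=viewer.camera(n);Q=(cloud(d,c)-O)@RB*1000
    m=(abs(Q[...,2]-36)<4)&(abs(Q[...,0]-100)<35)&(abs(Q[...,1]+88)<35)&(d>0)
    if m.sum()>10: print(n,"switch",m.sum(),cv2.minAreaRect(Q[m][:,:2].astype(np.float32)))
E
```

```text
t 25.75 tcp [ 0.5978 -0.0388  0.2261] bed [ 98.4 -89.  189.8] rotbed [0.003 0.002 1.18 ] Fbed [0.1 0.5 0.1] w 0.0348 0.0 j [-0.07  0.85  0.86  2.02  0.02  1.22]
pk [180. 245.] 2898 [170.2  -2.1] [45.  70.5] 89.7 x [136.2 204.2] z 24.2 slope [-0.002  0.018]
pk [285. 283.] 2331 [53.  -2.3] [44.7 70. ] 89.7 x [20.9 87.6] z 23.9 slope [-0.006  0.017]
pk [153. 302.] 1342 [171.6  81.4] [44.9 67.1] 89.6 x [140.1 204.2] z 23.7 slope [-0.006  0.044]
pk [262. 345.] 1918 [51.2 81.9] [44.9 65.8] 89.8 x [19.1 82.1] z 23.9 slope [-0.001  0.025]
wrist switch 613 ((99.1439437866211, -89.57412719726562), (11.758527755737305, 43.24650573730469), 21.97075080871582)
```

View pics/w8.png

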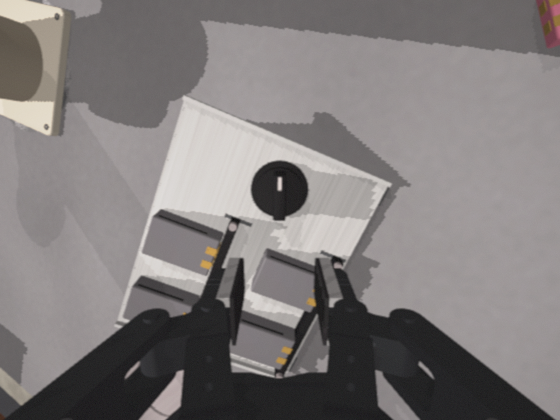

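The switch, at (280,190), stands at about 68° (1.19 rad), so it is on. All four packs are in place and the gripper is clear of them.

```bash
python3 -c "
from workcell import job
print(job.job_done())"
```

```text
the job is handed in; nothing more can be done
None
```

I laid the three packs home on the bed, turned the switch to on (about 1.19 rad by camera) and handed the job in at about 26 s; the hand-in returned no verdict.

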